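# Put the ball tray away under the scoring bridge

### The job

Put the ball tray away. First take the chalk cube out of the tray's front cup and lay it in the shallow wooden dish, then set the ball from the ring into that cup. Next slide the loaded tray through the gap and under the bridge, fully home against the back stop, and finally lock it in by moving the wooden slat from its block and standing it all the way down in the slot in front of the tray, leaving the other things on the table where they are.

Things in the scene. Friction and masses are not known exactly. Their poses are not given: they have to be found in the camera images.
- console: Fixed dark wooden console. Origin: on the table, on its centre line, right under the front face of the bridge; x inwards (the way the tray goes), y left, z up. Floor board 160 wide, top at z 22 mm, from x -290 to 165. Low guides (30 above the floor, inner faces 92 apart) run from x 0 to the back stop, whose face is at x 145; before the gap they flare to 125 apart at x -42
- bridge (a point): Middle of the lower front edge of the console's dark bridge (console x 0, z 102 mm). Its beam spans x 0 to 90, z 102 to 192; a cap up to z 200 juts 3 mm out in front, look-only score counters 9 mm. Its posts leave a gap 92 wide
- home (a point): Where the tray's origin lies when its far end touches the back stop: console x -5, y 0, z 22 mm. The grip then reaches under the beam, so a tool pointing straight down does not fit: lean it back, fingers pointing inwards under the beam, by about 30 to 35 degrees
- slot (a point): Centre of the mouth of the slot in the console's floor board (67 mm before the bridge face): 17 mm along console x, 45 along console y, 18 deep; its mouth is at height 22 mm. The tray slides over it
- tray: Loose pale plywood ball tray, about 250 g without balls, 200 long (x), 84 wide (y), 14 thick, lying on the console's floor board. Origin: underside, below the middle of its upright grip; x towards its far end, at x 150; near end at x -50. Two round cups, 37 mm across and 10 deep, at x 55 (front) and 117 (rear)
- grip (a point): On the tray: middle of its upright grip, at z 45 mm in the tray's frame. The grip is a wooden block 26 (x) by 14 (y) reaching from z 14 to 70 mm, to be pinched across its 14 mm; it turns with the tray
- front_cup (a point): On the tray: where the centre of a ball seated in the front cup lies (x 55, z 36 mm in the tray's frame). The chalk sits in this cup at first
- rear_cup (a point): On the tray: where the centre of a ball seated in the rear cup lies (x 117, z 36 mm)
- ball_a_center (a point): Centre of the ball to be loaded: white, 57 mm diameter, 160 g; it rests on a ring on the table, 34 mm above it
- ball_b_center (a point): Centre of the like ball that already sits in the rear cup and stays there
- chalk_center (a point): Centre of the chalk, a dull grey-blue 23 mm cube, 20 g, that stands flat in the tray's front cup, its faces roughly parallel to the tray's sides and its top 13 mm above the tray's top
- chalk: The same chalk cube: origin at the middle of its underside, axes along its edges
- dish: Fixed shallow square wooden dish for chalk, 100 by 100, 25 high, walls and floor 5 thick. Origin: middle of its underside
- slat: Loose wooden slat, 12 thick (x), 40 wide (y), 100 high (z), 40 g, standing upright in the slot of its block. Origin: middle of its lower end, which is 6 mm above the table there
- slat_block: Fixed dark block, 50 (x) by 80 (y), 24 high, with a slot like the console's, 18 deep, that holds the slat at first. Origin: middle of its underside
- ball_ring: Fixed dark wooden ring on which ball a rests, 60 outside, 12 high. Origin: middle of its underside
- jar: Bystander: amber jar, 60 across, 75 high, origin under its centre
- mug: Bystander: white mug, 76 across, 90 high, origin under its centre
- brush: Bystander: a brush 170 long, lying
- dominoes: Bystander: wooden box 60 by 150, 40 high, origin under its centre
- tin: Bystander: metal tin, 70 across, 50 high, origin under its centre
- coasters: Bystander: stack of cork coasters, 96 across, 24 high, origin under its centre
Mind the look-alikes: they are no part of the job. What is shaped like the part that bears ball_a_center but purple, turquoise or yellow is not meant.

How it is judged:
On the way, in this order (a step that is already met when the one before it is completed fails the run):
1. the chalk lies in the dish, let go (x of chalk_center in the frame of dish between -0.04 and 0.04 m and y of chalk_center in the frame of dish between -0.04 and 0.04 m and z of chalk_center in the frame of dish below 0.022 m and contact force between chalk and the fingers below 0.1 N), for 0.2 s.
2. the ball from the ring sits in the front cup, let go, with the tray still in front of the bridge (distance between ball_a_center and front_cup below 0.006 m and contact force between ball_a and the fingers below 0.1 N and x of tray in the frame of console below -0.12 m), for 0.2 s.
3. the tray is home under the bridge with both balls seated (x of tray in the frame of console between -0.01 and 0.003 m and z of tray in the frame of console below 0.035 m and angle between the x axis of tray and the x axis of console, either way round below 0.06 rad and distance between ball_a_center and front_cup below 0.006 m and distance between ball_b_center and rear_cup below 0.006 m), for 0.2 s.
4. the slat stands down in the slot in front of the tray (z of slat in the frame of console below 0.008 m and horizontal distance between slat and slot below 0.008 m and angle between slat's own z axis and vertical below 0.12 rad), for 0.2 s.
At the end, for the whole second after the job is handed in: Chalk on the dish's floor; both balls seated in the tray's cups (within 6 mm); tray under the bridge, within 5 mm of touching the back stop and in line with the console; slat upright in the console's slot, its foot within 4 mm of the bottom; all at rest (all of step 3 and all of step 4 and x of chalk_center in the frame of dish between -0.04 and 0.04 m and y of chalk_center in the frame of dish between -0.04 and 0.04 m and z of chalk_center in the frame of dish below 0.022 m and linear speed of each of tray, slat, chalk, ball_a, ball_b below 0.02 m/s).
It fails at once if the jar, mug, brush, dominoes box, tin or coasters are moved by more than 30 mm (distance of any of jar, mug, brush, dominoes, tin, coasters from where it was at the start of the episode above 0.03 m).
It also fails if it takes over 72 s, if anything falls off the work surface, if the arm or the gripper's body presses on something with over 40 N, if the wrist force passes 120 N, or if a joint passes its speed limit or range.

### The arm

A 7-joint arm with a two-finger parallel gripper is mounted at the origin on the work surface. World frame = base frame: x ahead of the robot, y to its left, z up, the work surface at z = 0. Lengths are in m, angles in rad, forces in N, time in s.
With the tool pointing down it reaches from about 0.425 to 0.95 m from the base axis. Payload 4.7 kg.
Tool frame: the origin (TCP) lies between the finger pads, 19 mm behind the fingertips; this is the grasp point; z points along the fingers, y is the direction in which the jaws open and shut (so a half turn about z gives the same grasp; the last joint's range is limited). The gripper opens to 87 mm and grips with 3 to 60 N. Pads are 19 mm wide; open, the fingers measure 117 mm over their backs; the gripper's body (75 mm by 190 mm) begins 51 mm behind the grasp point.
Start: joints at [-1.164, 0.469, -0.049, 1.532, 0.024, 1.141, -0.082], TCP at [0.285, 0.612, 0.241] pointing down, gripper open.
Joint ranges: [-2.59, 2.59], [-0.33, 1.99], [-1.39, 1.29], [0.1, 2.45], [-1.04, 4.18], [0.21, 1.99], [-2.66, 2.66]. Speed limits (rad/s): [2.57, 2.57, 3.14, 3.14, 3.14, 3.14, 3.14].

### API

Orientations are given as a 3x3 rotation matrix whose columns are the frame's x, y, z axes.
In Python, from rig import telemetry, cams, job, outline_of, landmark_of gives the robot as it stands.
- The arm moves only by the tool arm_command, never from a script. Its argument "moves" is a list that holds one entry, the list of rows, each a list of 7 numbers: the shift along the tool's x, y, z in mm, then the turn, a rotation vector about the tool's x, y, z in rad, then the opening, from 0 (shut) to 1 (fully open). A call has 1 to 5 rows; each row shifts and turns the commanded pose from where the row before left it, along the tool's axes as they then stand; what a row does not reach is not made up. A row lasts 1/10 s, in which the tool goes at most 50 mm and 8.59 degrees, less where a joint would pass 70% of its speed; a pose out of reach is approached as far as the arm can. A call is refused whole if a number of a shift passes 50 or a number of a turn 0.15, either way. A call with a gripper value outside its range is refused whole. The fingers move at their own pace and stop on an object; "squeeze" is the grip in N (left out, the last holds). Time passes only in rows, so rows that do not move let the fingers close. It gives the time, the measured TCP pose, the force and the opening at its end, in the units of the state.
- telemetry.sense(): the state, without advancing time (a new reading comes with each control period).
- cams.grab_frame(name): name is "scene" or "side" or "wrist"; returns a dict with "pixels" (384x512x3 uint8, blue, green, red), "depth" (384x512 float32, m along the optical axis (not along the pixel's ray), 0 where there is no reading), "vertical_fov" (degrees; the focal length in pixels is half the picture's height over the tangent of half this angle, whatever the lens; pixels are square), "cx", "cy" (the principal point, pixels), "dist" ([k1, k2, p1, p2, k3] as OpenCV has them; the pictures are not rectified), "rvec" (rotation vector, rad) and "tvec" (3), from world to camera coordinates, as OpenCV has them; the wrist camera has in their place "hand_eye" (4x4, takes a point from camera to tool coordinates, whose origin is the TCP and whose axes are the flange's). Camera axes: x right, y down, z forward; pixel columns grow to the right and rows downward; lengths in m; the calibration is good to about 2 mm. A picture is of the moment at which its call begins: read the wrist's pose just before it.
- job.hand_in(): hands the job in, once; it reports no verdict.
Trained networks look in the newest picture that a camera, given by its name, has taken for a name from the list of things; names that differ only in an ending like _2 or _b are one class to them, and where a whole thing is asked for, a point or a joint stands for the part that bears it (a point fixed in the world has none). Each returns a list of dicts, best first, with "p" (0 to 1); they miss things now and then, are a little off and sometimes report something else, mostly with a low value. They report only what shows in the picture. A call takes as long as a camera call. They do not tell look-alikes from the thing itself.
- outline_of(camera, label): "pixels" (384x512 bool, what is visible of it) and "rect" ([left, top, right, bottom] in pixels, round what is visible of it).
- landmark_of(camera, label): "centre" ([column, row] in pixels: a listed point, or the origin of a listed thing).
The state is a dict: "time_s": time; "q": joint angles; "joint_velocities": joint speeds; "tau": joint torques, N m; "tool_pos": TCP position; "tool_rot": TCP orientation; "wrist_force": force on the tool from outside, world axes, zero at the start; "wrist_torque": the same for the moment, N m; "gripper_width": opening from 0.0 (shut) to 1.0 (fully open).
Only numpy, scipy, OpenCV 4.12 (cv2) and the standard library are available. Lean on these libraries where they do the work, as an engineer would, in place of code of your own. Each camera call takes 0.05 s, during which the arm holds its last target. There are 200 camera calls.

## Working session

There is one attempt and no reset: what is moved stays moved. The work goes in short steps, Python scripts to look and compute and a tool call to move; the robot and the scene stay as the last step left them, time stands still between calls to the robot, and variables do not carry over. Pictures are saved under pics/ and viewed, about 8 in all and at most 12, crops included, and the job is handed in when it is done.

Besides the shell and the picture viewer there is one more tool, called after "Request:" in YAML: its name, and indented under it one key for each argument. arm_command: Moves the arm, as the interface text tells. Its arguments: {"type":"object","properties":{"moves":{"type":"array"},"squeeze":{"type":"number"}},"required":["moves"]}

```bash
mkdir -p pics; ls; cat > h.py <<'E'
import numpy as np, cv2
from rig import telemetry, cams, job, outline_of, landmark_of
def K(f):
    h=f["pixels"].shape[0]; fl=h/2/np.tan(np.radians(f["vertical_fov"])/2)
    return np.array([[fl,0,f["cx"]],[0,fl,f["cy"]],[0,0,1.]])
def pose(f,s=None):
    """camera->world R,t"""
    if "rvec" in f:
        R=cv2.Rodrigues(np.array(f["rvec"],float))[0]; return R.T,-R.T@np.array(f["tvec"],float).ravel()
    H=np.array(f["hand_eye"]); Rt=np.array(s["tool_rot"]).reshape(3,3)
    return Rt@H[:3,:3], Rt@H[:3,3]+np.array(s["tool_pos"])
def rays(f,px):
    u=cv2.undistortPoints(np.array(px,float).reshape(-1,1,2),K(f),np.array(f["dist"],float)).reshape(-1,2)
    return np.c_[u,np.ones(len(u))]
def at_z(f,px,z,s=None):
    R,t=pose(f,s); d=rays(f,px)@R.T; return t+d*((z-t[2])/d[:,2])[:,None]
def cloud(f,mask,s=None):
    R,t=pose(f,s); v,u=np.nonzero(mask&(f["depth"]>0)); r=rays(f,np.c_[u,v])*f["depth"][v,u][:,None]
    return r@R.T+t
def proj(f,P,s=None):
    R,t=pose(f,s); return cv2.projectPoints((np.array(P,float).reshape(-1,3)-t)@R,np.zeros(3),np.zeros(3),K(f),np.array(f["dist"],float))[0].reshape(-1,2)
def grab(n):
    s=telemetry.sense(); return cams.grab_frame(n),s
E
cat > a.py <<'E'
from h import *
np.set_printoptions(precision=4,suppress=True)
for c in ["scene","side"]:
    f,s=grab(c); cv2.imwrite(f"pics/{c}0.png",f["pixels"])
    print(c, pose(f,s)[1])
    for l in ["bridge","slot","home","grip","front_cup","rear_cup","ball_a_center","chalk_center","dish","slat","slat_block","ball_ring","tray","console","jar","mug","brush","dominoes","tin","coasters"]:
        r=landmark_of(c,l); print(l,[(np.round(x["centre"],1).tolist(),round(x["p"],2)) for x in r[:4]])
E
python3 a.py
```

```text
pics
scene [1.3512 0.1661 1.0429]
bridge []
slot [([251.7, 203.3], 0.3)]
home [([233.9, 246.3], 0.86)]
grip [([257.5, 182.4], 0.59)]
front_cup [([255.1, 196.8], 0.59), ([252.8, 198.6], 0.26)]
rear_cup [([249.8, 212.9], 0.75)]
ball_a_center [([334.1, 218.7], 0.86), ([371.2, 242.9], 0.86), ([363.0, 200.2], 0.68), ([298.8, 245.3], 0.63)]
chalk_center [([183.2, 165.5], 0.53), ([250.1, 201.2], 0.52)]
dish [([354.7, 173.1], 0.76), ([413.9, 205.3], 0.19)]
slat [([169.3, 198.3], 0.75)]
slat_block [([164.7, 200.7], 0.88)]
ball_ring [([334.8, 226.5], 0.41)]
tray [([259.2, 192.6], 0.76), ([413.1, 206.6], 0.66)]
console [([232.3, 250.2], 0.89)]
jar [([350.5, 276.1], 0.69)]
mug [([151.6, 247.6], 0.79)]
brush [([184.4, 163.6], 0.61)]
dominoes [([137.4, 155.6], 0.8)]
tin [([413.4, 210.0], 0.93)]
coasters [([409.1, 255.6], 0.77), ([248.7, 212.8], 0.4), ([133.3, 156.8], 0.27), ([235.7, 249.0], 0.24)]
side [-0.1028 -0.6831  0.9118]
bridge [([306.8, 171.9], 0.88)]
slot [([285.5, 201.5], 0.56), ([191.1, 142.9], 0.26)]
home [([299.0, 194.9], 0.63), ([245.1, 218.3], 0.15)]
grip [([245.3, 203.3], 0.78), ([210.7, 166.8], 0.26)]
front_cup [([258.4, 202.6], 0.68)]
rear_cup [([273.3, 194.6], 0.92), ([303.5, 198.6], 0.69)]
ball_a_center [([206.2, 152.9], 0.64), ([215.0, 165.5], 0.6), ([179.8, 168.9], 0.55), ([256.3, 170.6], 0.48)]
chalk_center [([258.9, 206.3], 0.4)]
dish [([302.2, 194.2], 0.74), ([157.3, 200.0], 0.71)]
slat [([325.9, 260.8], 0.88), ([276.9, 194.4], 0.46)]
slat_block [([329.3, 265.8], 0.95)]
ball_ring [([214.7, 176.4], 0.48)]
tray [([245.0, 217.6], 0.83)]
console [([303.6, 196.7], 0.63)]
jar [([240.0, 149.3], 0.93)]
mug [([368.0, 230.1], 0.97), ([259.6, 208.2], 0.5), ([277.0, 195.0], 0.27)]
brush [([287.3, 294.5], 0.64)]
dominoes [([337.0, 341.9], 0.9)]
tin [([150.5, 160.1], 0.95)]
coasters [([190.1, 147.4], 0.94), ([277.3, 195.8], 0.63), ([217.6, 176.8], 0.46), ([305.7, 172.7], 0.26)]
```

```bash
python3 - <<'E'
import cv2,numpy as np
a=cv2.imread("pics/scene0.png")[100:300,90:450];b=cv2.imread("pics/side0.png")[110:370,110:410]
cv2.imwrite("pics/s1.png",cv2.resize(a,None,fx=2.2,fy=2.2,interpolation=2));cv2.imwrite("pics/d1.png",cv2.resize(b,None,fx=2.2,fy=2.2,interpolation=2))
E
```

```text
(no output)
```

View pics/s1.png

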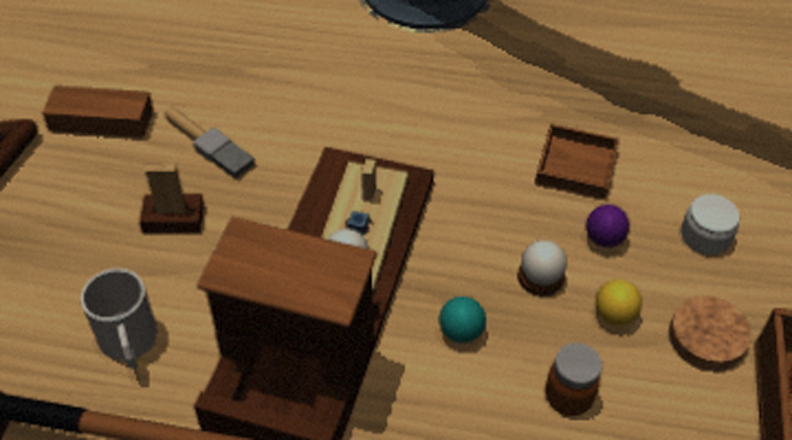

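View pics/d1.png

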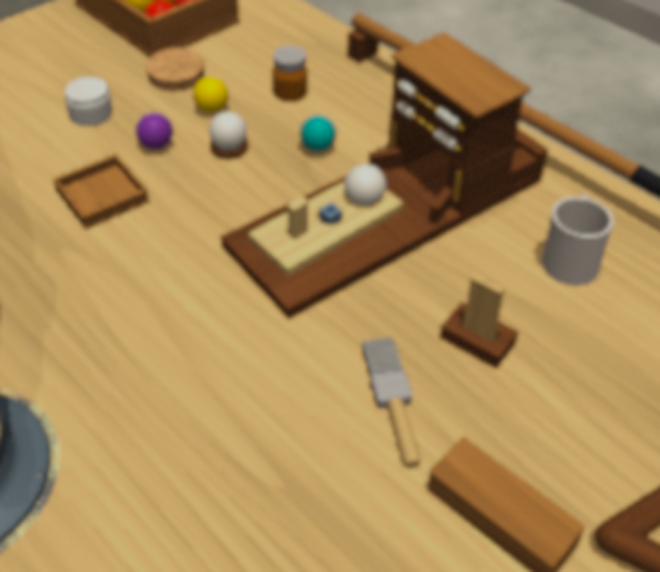

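The scene picture shows the white ball on its ring at about (337,219), the console with the tray at about (255,195), the dish at (354,173) and the slat at (166,190). The side view agrees, with the ball at (214,169), the bridge at (307,172) and the slat at (330,258).

```bash
cat > b.py <<'E'
from h import *
np.set_printoptions(precision=4,suppress=True)
F={}
for c in ["scene","side"]:
    f,s=grab(c); F[c]=f
    for l,z in [("dish",.0),("slat_block",0),("slat",.006),("tray",.022),("console",0),("grip",.067),("rear_cup",.058),("front_cup",.058),("bridge",.102),("slot",.022),("home",.022),("jar",0),("mug",0),("tin",0),("coasters",0),("dominoes",0),("brush",.01)]:
        r=landmark_of(c,l)
        if r: print(c,l,round(r[0]["p"],2),at_z(f,[r[0]["centre"]],z)[0][:2], end=' ')
        o=outline_of(c,l) if l in("dish","slat","slat_block","tray","grip","console","brush","mug") else []
        if o:
            P=cloud(f,o[0]["pixels"]); print("cloud",round(o[0]["p"],2),len(P),np.percentile(P,2,0),np.percentile(P,98,0),end='')
            if l in("dish","slat_block","slat"):
                top=P[P[:,2]>np.percentile(P[:,2],95)-.008]; r=cv2.minAreaRect((top[:,:2]*1000).astype(np.float32)); print(' rect',r,end='')
        print()
    px=[337,219] if c=="scene" else [213.6,169]
    hsv=cv2.cvtColor(f["pixels"],cv2.COLOR_BGR2HSV)
    def sph(px):
        m=np.zeros((384,512),bool); m[int(px[1])-14:int(px[1])+15,int(px[0])-14:int(px[0])+15]=1
        m&=(hsv[...,1]<50)&(hsv[...,2]>60); P=cloud(f,m); 
        from scipy.optimize import least_squares
        x=least_squares(lambda x:np.linalg.norm(P-x,axis=1)-.0285,P.mean(0)+[0,0,-.02],loss="soft_l1",f_scale=.002).x
        return x,len(P)
    print(c,"ball_a",sph(px)); 
    r=landmark_of(c,"rear_cup"); print(c,"ball_b",sph(r[0]["centre"]))
E
python3 b.py
```

```text
scene dish 0.87 [0.3608 0.2799] cloud 0.94 920 [0.3165 0.2216 0.0008] [0.421  0.3216 0.0266] rect ((369.31439208984375, 271.9617919921875), (101.78610229492188, 106.91542053222656), 84.31788635253906)
scene slat_block 0.87 [ 0.5582 -0.2672] cloud 0.82 315 [ 0.5315 -0.2998  0.0028] [ 0.591  -0.2231  0.0272] rect ((561.0938720703125, -262.03582763671875), (53.79686737060547, 77.93473052978516), 11.723970413208008)
scene slat 0.59 [ 0.5624 -0.2629] cloud 0.5 282 [ 0.5549 -0.2793  0.0246] [ 0.5701 -0.2452  0.1071] rect ((561.4996948242188, -262.3088073730469), (12.574454307556152, 34.9926872253418), 9.361480712890625)
scene tray 0.65 [0.5095 0.0012] cloud 0.91 940 [ 0.452  -0.0446  0.0259] [0.6166 0.0381 0.0913]
scene console 0.77 [ 0.6945 -0.0338] cloud 0.73 8365 [ 0.4302 -0.1229  0.0072] [0.8721 0.0597 0.2017]
scene grip 0.9 [ 0.4937 -0.0173] cloud 0.62 917 [ 0.4519 -0.0444  0.0276] [0.6133 0.0378 0.0916]
scene rear_cup 0.94 [ 0.6081 -0.0116] 
scene front_cup 0.56 [ 0.5466 -0.0069] 


scene home 0.84 [ 0.6989 -0.028 ] 
scene jar 0.9 [0.7397 0.2808] 
scene mug 0.67 [ 0.7437 -0.2573] clo
[... 1174 characters left out ...]
 0.76 [0.505  0.0109] cloud 0.63 1181 [ 0.4475 -0.0511  0.0234] [0.6316 0.0346 0.0882]
side rear_cup 0.88 [0.6071 0.0012] 
side front_cup 0.9 [0.5634 0.0164] 
side bridge 0.6 [ 0.6954 -0.04  ] 
side slot 0.89 [ 0.6442 -0.0231] 
side home 0.97 [ 0.6915 -0.0372] 
side jar 0.89 [0.7477 0.2922] 
side mug 0.6 [ 0.7594 -0.256 ] cloud 0.92 952 [ 0.7118 -0.3026  0.0059] [ 0.7858 -0.2319  0.0888]
side tin 0.87 [0.4721 0.4408] 
side coasters 0.85 [0.6229 0.4329] 
side dominoes 0.87 [ 0.3968 -0.4264] 
side brush 0.88 [ 0.4063 -0.2658] cloud 0.9 737 [ 0.3677 -0.3319  0.0003] [ 0.4633 -0.1886  0.0215]
side ball_a (array([0.5705, 0.2365, 0.0322]), 194)
side ball_b (array([ 0.6141, -0.0093,  0.0555]), 250)
```

```bash
cat > plan.py <<'E'
from h import *
from scipy.spatial.transform import Rotation as Ro
np.set_printoptions(precision=4,suppress=True)
def down(yaw,lean=0.0):
    """tool y along horizontal -(yaw+90) i.e. x axis along yaw; z down; lean tips fingers towards +x(yaw)"""
    B=np.array([[np.cos(yaw),np.sin(yaw),0],[np.sin(yaw),-np.cos(yaw),0],[0,0,-1.]])  # cols x,y,z
    return B@Ro.from_euler("y",lean).as_matrix()
def rows(p,R,n=None,g=1.0,start=None,vmax=45,slow=1):
    """print rows leading from start (pos,rot) (default: measured) to p,R"""
    if start is None:
        s=telemetry.sense(); start=(np.array(s["tool_pos"]),np.array(s["tool_rot"]).reshape(3,3))
    P,C=np.array(start[0],float),np.array(start[1],float); p=np.array(p,float)
    rv=Ro.from_matrix(C.T@R).as_rotvec(); d=np.linalg.norm(p-P)*1000
    if n is None: n=int(max(1,np.ceil(d/vmax),np.ceil(np.linalg.norm(rv)/.13)))
    out=[]
    for k in range(n):
        t=np.round(C.T@(p-P)/(n-k)*1000,1); w=np.round(Ro.from_matrix(C.T@R).as_rotvec()/(n-k),3)
        out.append([*map(float,t),*map(float,w),g]); P=P+C@t/1000; C=C@Ro.from_rotvec(w).as_matrix()
    for i in range(0,n,5): print("[["+", ".join(str(r) for r in out[i:i+5])+"]]")
    print("end",P,"err mm",(p-P)*1000); return P,C
E
python3 - <<'E'
from plan import *
s=telemetry.sense(); print(s["tool_rot"],s["wrist_force"])
f,_=grab("wrist"); print(f["hand_eye"],f["vertical_fov"])
R0=np.array(s["tool_rot"])
for y in (-.19,-.19+np.pi): print(Ro.from_matrix(R0.T@down(y)).magnitude())
b=min((-.19,-.19+np.pi),key=lambda y:Ro.from_matrix(R0.T@down(y)).magnitude())
print(b); rows([.47,.02,.33],down(b))
E
```

```text
[[-0.9065  0.4221  0.    ]
 [ 0.4221  0.9065  0.0001]
 [ 0.      0.0001 -1.    ]] [-0.4824 -0.214  -0.7472]
[[ 0.0007 -0.9547 -0.2976  0.0826]
 [ 1.      0.0008 -0.0003  0.0009]
 [ 0.0005 -0.2976  0.9547 -0.1427]
 [ 0.      0.      0.      1.    ]] 66.4021203386654
2.895786865830564
0.24580580288534637
2.951592653589793
[[[-29.8, -32.7, -6.3, 0.0, -0.0, -0.018, 1.0], [-29.2, -33.3, -6.3, 0.0, -0.0, -0.018, 1.0], [-28.6, -33.8, -6.4, 0.0, -0.0, -0.017, 1.0], [-28.1, -34.3, -6.3, 0.0, -0.0, -0.018, 1.0], [-27.4, -34.8, -6.4, 0.0, -0.0, -0.017, 1.0]]]
[[[-26.9, -35.2, -6.3, 0.0, -0.0, -0.018, 1.0], [-26.2, -35.7, -6.4, 0.0, -0.0, -0.017, 1.0], [-25.6, -36.2, -6.3, 0.0, -0.0, -0.018, 1.0], [-24.9, -36.6, -6.4, 0.0, -0.0, -0.017, 1.0], [-24.3, -37.0, -6.3, 0.0, -0.0, -0.018, 1.0]]]
[[[-23.7, -37.5, -6.4, 0.0, -0.0, -0.017, 1.0], [-23.0, -37.9, -6.3, 0.0, -0.0, -0.018, 1.0], [-22.3, -38.3, -6.4, 0.0, -0.0, -0.017, 1.0], [-21.7, -38.6, -6.3, 0.0, -0.0, -0.018, 1.0]]]
end [0.47 0.02 0.33] err mm [-0.0148 -0.0267  0.0079]
```

Request:
arm_command:
  moves:
    - [[-30,-33,-6,0,0,-0.018,1],[-29,-33,-6,0,0,-0.018,1],[-29,-34,-6,0,0,-0.018,1],[-28,-34,-6,0,0,-0.018,1],[-27,-35,-6,0,0,-0.018,1]]

```text
time_s: 5.35
tool_pos: [0.3513, 0.3988, 0.2716]
tool_rot: [[-0.941, 0.338, 0.0], [0.338, 0.941, 0.0], [-0.0, 0.001, -1.0]]
wrist_force: [0.3, 1.0, -0.1]
gripper_width: 1.001
```

Request:
arm_command:
  moves:
    - [[-27,-35,-6,0,0,-0.018,1],[-26,-36,-6,0,0,-0.018,1],[-26,-36,-6,0,0,-0.018,1],[-25,-37,-6,0,0,-0.018,1],[-24,-37,-6,0,0,-0.018,1]]

```text
time_s: 5.85
tool_pos: [0.4179, 0.1872, 0.3019]
tool_rot: [[-0.968, 0.252, 0.001], [0.252, 0.968, 0.001], [-0.001, 0.001, -1.0]]
wrist_force: [0.3, -0.3, -0.0]
gripper_width: 1.003
```

Request:
arm_command:
  moves:
    - [[-24,-37,-6,0,0,-0.018,1],[-23,-38,-6,0,0,-0.018,1],[-22,-38,-6,0,0,-0.018,1],[-22,-39,-6,0,0,-0.018,1],[0,0,0,0,0,0,1]]

```text
time_s: 6.35
tool_pos: [0.4733, 0.0137, 0.3266]
tool_rot: [[-0.981, 0.194, 0.003], [0.194, 0.981, -0.002], [-0.004, -0.001, -1.0]]
wrist_force: [0.3, 0.3, 0.4]
gripper_width: 1.001
```

```bash
cat > c.py <<'E'
from plan import *
import sys
f,s=grab("wrist"); print(s["time_s"],s["tool_pos"],np.array(s["joint_velocities"]).max())
cv2.imwrite(f"pics/{sys.argv[1]}.png",f["pixels"]); np.savez("pics/"+sys.argv[1],d=f["depth"])
zs=dict(grip=.067,chalk_center=.0465,front_cup=.058,rear_cup=.058,tray=.022,slot=.022,bridge=.102,home=.022,console=0,slat=.006,slat_block=0,dish=0,ball_a_center=.034,ball_ring=0)
for l in sys.argv[2:]:
    for x in landmark_of("wrist",l)[:3]: print(l,round(x["p"],2),np.round(x["centre"],1),at_z(f,[x["centre"]],zs[l],s)[0][:2])
    for o in outline_of("wrist",l)[:1]:
        P=cloud(f,o["pixels"],s); print("  cloud",round(o["p"],2),len(P),np.percentile(P,2,0),np.percentile(P,98,0))
        if l in("tray","grip","chalk_center","slat","slat_block","dish"):
            zt=np.percentile(P[:,2],97) if l!="tray" else .036
            top=P[abs(P[:,2]-zt)<.005]; r=cv2.minAreaRect((top[:,:2]*1000).astype(np.float32)); print('  rect z',zt,r)
E
python3 c.py w1 grip chalk_center front_cup rear_cup tray slot bridge home console
```

```text
6.35 [0.4733 0.0137 0.3266] 0.03021560694397297
grip 0.73 [250.  182.9] [ 0.4986 -0.0029]
grip 0.43 [257.8 210.9] [ 0.5424 -0.0003]
  cloud 0.69 5284 [ 0.4507 -0.0476  0.0255] [0.637  0.0371 0.0908]
  rect z 0.08993136171616375 ((498.9582824707031, -2.6188135147094727), (13.972199440002441, 26.06441307067871), 86.36399841308594)
chalk_center 0.57 [256.3 213.6] [ 0.554 -0.005]
  cloud 0.5 268 [ 0.542  -0.0174  0.0298] [0.5643 0.0045 0.0496]
  rect z 0.04947927705228142 ((553.8250122070312, -6.957398414611816), (22.782730102539062, 22.906089782714844), 85.90625)
front_cup 0.6 [255.3 214.5] [ 0.5507 -0.0058]
front_cup 0.55 [114.7 231.8] [ 0.5373 -0.2237]
front_cup 0.17 [147.  319.3] [ 0.7037 -0.225 ]
  cloud 0.6 5136 [ 0.4504 -0.0472  0.026 ] [0.6341 0.0364 0.0908]
rear_cup 0.53 [262.2 251.2] [ 0.6133 -0.0072]
rear_cup 0.34 [249.  184.5] [ 0.5031 -0.0056]
  cloud 0.6 5353 [ 0.4505 -0.048   0.0247] [0.6375 0.0371 0.0908]
tray 0.69 [252.6 177.8] [ 0.5032 -0.001 ]
  cloud 0.96 5046 [ 0.4512 -0.0473  0.0285] [0.6344 0.0364 0.0909]
  rect z 0.036 ((548.3856811523438, -5.452304840087891), (83.99962615966797, 199.4123077392578), 86.07831573486328)
slot 0.7 [262.6 254.2] [ 0.6385 -0.011 ]
slot 0.57 [252.5 253.9] [ 0.6346 -0.0278]
  cloud 0.76 10845 [ 0.4195 -0.1059  0.0193] [0.77   0.0652 0.114 ]
bridge 0.58 [255.1 322.4] [ 0.7071 -0.0368]
bridge 0.42 [144.1 320.5] [ 0.6716 -0.2027]
  cloud 0.94 11285 [ 0.4196 -0.1076  0.019 ] [0.7701 0.0659 0.1165]
home 0.85 [257.8 285.6] [ 0.6983 -0.0312]
home 0.68 [112.1 236.1] [ 0.5567 -0.253 ]
home 0.53 [417.3  52.9] [0.3712 0.2602]
  cloud 0.71 10836 [ 0.4198 -0.1065  0.0193] [0.7701 0.0652 0.1149]
console 0.77 [256.5 285.2] [ 0.7121 -0.0364]
  cloud 0.58 11286 [ 0.4193 -0.1069  0.0191] [0.7699 0.0654 0.1173]
```

View pics/w1.png

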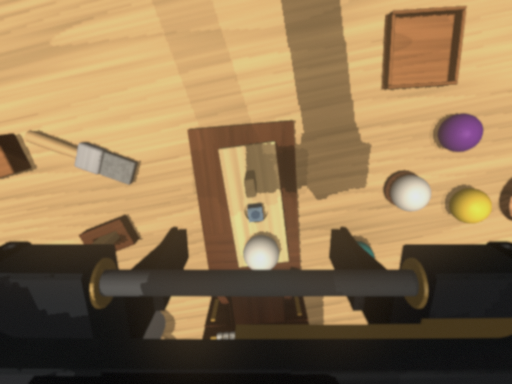

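The wrist view shows the tray grip at (250,180), the chalk at (256,213), ball b at (262,251), ball a at (410,192) and the dish at (425,48). Measured pose: tray yaw about -4°, grip at (0.499,-0.003), chalk at (0.554,-0.007). Next I fit the console and dish and plan the chalk grasp.

```bash
python3 - <<'E'
from plan import *
f,s=grab("wrist")
P=cloud(f,np.ones((384,512),bool),s)
q=P[(abs(P[:,2]-.022)<.004)&(P[:,0]>.40)&(P[:,0]<.62)&(P[:,1]>-.13)&(P[:,1]<.1)]
q=q[:,:2]
# edges: left/right as fn of x
def edge(c,o,lo,hi,pct,w=.008):
    B=np.arange(lo,hi,w); X=[];Y=[]
    for b in B:
        m=(q[:,c]>=b)&(q[:,c]<b+w)
        if m.sum()>8: X.append(b+w/2);Y.append(np.percentile(q[m,o],pct))
    X=np.array(X);Y=np.array(Y)
    for _ in range(3):
        a=np.polyfit(X,Y,1); r=abs(np.polyval(a,X)-Y); k=r<max(.0015,2*np.median(r)); X,Y=X[k],Y[k]
    return a,len(X),np.std(np.polyval(a,X)-Y)
for n,a in dict(R=edge(0,1,.44,.60,1),L=edge(0,1,.44,.60,99),N=edge(1,0,-.07,.05,1)).items(): print(n,a)
print(cv2.minAreaRect((q*1000).astype(np.float32)))
m=np.zeros((384,512),bool); m[0:100,370:480]=1; d=cloud(f,m,s); t=d[abs(d[:,2]-.0235)<.004]
print("dish",cv2.minAreaRect((t[:,:2]*1000).astype(np.float32)),len(t))
m=np.zeros((384,512),bool); m[165:220,380:440]=1
hsv=cv2.cvtColor(f["pixels"],cv2.COLOR_BGR2HSV); m&=(hsv[...,1]<60)&(f["depth"]>0); b=cloud(f,m,s); b=b[b[:,2]>.03]
from scipy.optimize import least_squares
print("ball",least_squares(lambda x:np.linalg.norm(b-x,axis=1)-.0285,b.mean(0)-[0,0,.02],loss="soft_l1",f_scale=.002).x,len(b),b[:,2].max())
Y=np.pi-.068
e=rows([.5538,-.0068,.12],down(Y),g=.6); rows([.5538,-.0068,.049],down(Y),g=.6,start=e)
E
```

```text
R (array([-0.1142, -0.0351]), 20, np.float64(0.00027084147988579806))
L (array([-0.1101,  0.1219]), 20, np.float64(0.000459244569338301))
N (array([0.1095, 0.4204]), 15, np.float64(0.0005690741366673167))
((523.9049072265625, -15.412681579589844), (160.35523986816406, 210.62953186035156), 83.61127471923828)
dish ((367.34771728515625, 270.9032897949219), (101.49949645996094, 100.7890853881836), 82.67839050292969) 1298
ball [0.5713 0.2364 0.0324] 1036 0.062343223687244376
[[[-17.1, -2.3, 41.0, 0.0, 0.0, -0.023, 0.6], [-17.1, -2.7, 41.1, 0.0, 0.0, -0.023, 0.6], [-17.0, -3.1, 41.0, 0.0, 0.0, -0.023, 0.6], [-16.9, -3.6, 41.1, 0.0, 0.0, -0.023, 0.6], [-16.8, -3.9, 41.0, 0.0, 0.0, -0.024, 0.6]]]
end [ 0.5538 -0.0068  0.12  ] err mm [-0.0306 -0.0037 -0.0286]
[[[0.0, -0.0, 35.5, 0.0, 0.0, 0.0, 0.6], [0.0, -0.0, 35.5, 0.0, 0.0, 0.0, 0.6]]]
end [ 0.5538 -0.0068  0.049 ] err mm [-0.0337 -0.012  -0.0286]
```

Request:
arm_command:
  moves:
    - [[-17,-2.4,41,0,0,-0.023,0.6],[-17,-2.8,41,0,0,-0.023,0.6],[-17,-3,41,0,0,-0.023,0.6],[-17,-3.6,41,0,0,-0.023,0.6],[-17,-4,41,0,0,-0.024,0.6]]

```text
time_s: 7.85
tool_pos: [0.5547, -0.0071, 0.1186]
tool_rot: [[-0.998, 0.067, 0.001], [0.067, 0.998, 0.0], [-0.001, 0.0, -1.0]]
wrist_force: [0.8, 0.9, 0.6]
gripper_width: 0.649
```

Request:
arm_command:
  moves:
    - [[0,0,20,0,0,0,0.6],[0,0,20,0,0,0,0.6],[0,0,14,0,0,0,0.6],[0,0,4,0,0,0,0.6],[0,0,0,0,0,0,0.6]]

```text
time_s: 8.35
tool_pos: [0.5539, -0.007, 0.0621]
tool_rot: [[-0.998, 0.068, -0.0], [0.068, 0.998, 0.0], [0.0, 0.0, -1.0]]
wrist_force: [1.1, -0.3, -0.0]
gripper_width: 0.606
```

Request:
arm_command:
  moves:
    - [[0,0,3.5,0,0,0,0.4],[0,0,0,0,0,0,0.2],[0,0,0,0,0,0,0.1],[0,0,0,0,0,0,0.1],[0,0,0,0,0,0,0.1]]
  squeeze: 12

```text
time_s: 8.85
tool_pos: [0.5541, -0.0069, 0.0591]
tool_rot: [[-0.998, 0.068, 0.001], [0.068, 0.998, 0.0], [-0.001, 0.0, -1.0]]
wrist_force: [-0.9, 0.1, 1.6]
gripper_width: 0.262
```

```bash
python3 - <<'E'
from plan import *
s=telemetry.sense(); print(s["tool_pos"],s["gripper_width"],s["wrist_force"])
Y=np.pi-.068; D=np.pi+np.radians(82.68-90)
e=rows([.554,-.007,.15],down(Y),g=.1); e=rows([.368,.271,.15],down(D),g=.1,start=e); rows([.368,.271,.05],down(D),g=.1,start=e)
E
```

```text
[ 0.5541 -0.0069  0.0591] 0.2616247713891203 [-0.8883  0.1434  1.6307]
[[[0.0, -0.0, -30.3, 0.0, 0.0, 0.0, 0.1], [0.0, -0.0, -30.3, 0.0, 0.0, 0.0, 0.1], [0.0, -0.1, -30.3, 0.0, 0.001, 0.0, 0.1]]]
end [ 0.554 -0.007  0.15 ] err mm [-0.0165  0.0275 -0.0104]
[[[25.5, 33.1, 0.0, 0.0, -0.0, 0.008, 0.1], [25.8, 32.9, 0.0, 0.0, -0.0, 0.007, 0.1], [26.1, 32.7, 0.0, 0.0, -0.0, 0.008, 0.1], [26.3, 32.5, 0.0, 0.0, -0.0, 0.007, 0.1], [26.5, 32.3, 0.0, 0.0, -0.0, 0.008, 0.1]]]
[[[26.8, 32.1, 0.1, 0.0, -0.0, 0.007, 0.1], [27.0, 31.9, 0.0, 0.0, -0.0, 0.008, 0.1], [27.3, 31.8, 0.1, 0.0, -0.0, 0.007, 0.1]]]
end [0.368 0.271 0.15 ] err mm [-0.0091 -0.0347  0.0439]
[[[-0.0, -0.0, 33.3, 0.0, -0.0, 0.0, 0.1], [-0.0, -0.0, 33.3, 0.0, -0.0, 0.0, 0.1], [-0.0, -0.1, 33.4, 0.0, -0.0, 0.0, 0.1]]]
end [0.368 0.271 0.05 ] err mm [0.0383 0.0353 0.044 ]
```

Request:
arm_command:
  moves:
    - [[0,0,-20,0,0,0,0.1],[0,0,-35,0,0,0,0.1],[0,0,-35,0,0,0,0.1],[25,33,0,0,0,0.008,0.1],[26,33,0,0,0,0.008,0.1]]

```text
time_s: 9.35
tool_pos: [0.5085, 0.0624, 0.1502]
tool_rot: [[-0.996, 0.087, 0.004], [0.087, 0.996, 0.001], [-0.004, 0.001, -1.0]]
wrist_force: [0.5, 0.5, -0.2]
gripper_width: 0.263
```

Request:
arm_command:
  moves:
    - [[26,33,0,0,0,0.008,0.1],[26,33,0,0,0,0.008,0.1],[27,32,0,0,0,0.008,0.1],[27,32,0,0,0,0.008,0.1],[27,32,0,0,0,0.008,0.1]]

```text
time_s: 9.85
tool_pos: [0.3904, 0.2381, 0.149]
tool_rot: [[-0.992, 0.124, 0.0], [0.124, 0.992, 0.001], [-0.0, 0.001, -1.0]]
wrist_force: [1.0, -0.1, 0.2]
gripper_width: 0.263
```

Request:
arm_command:
  moves:
    - [[27,31,10,0,0,0.008,0.1],[0,0,35,0,0,0,0.1],[0,0,35,0,0,0,0.1],[0,0,10,0,0,0,0.1],[0,0,0,0,0,0,0.1]]

```text
time_s: 10.35
tool_pos: [0.368, 0.2702, 0.0578]
tool_rot: [[-0.991, 0.132, -0.002], [0.132, 0.991, -0.002], [0.002, -0.003, -1.0]]
wrist_force: [-0.1, -0.6, 0.3]
gripper_width: 0.263
```

Request:
arm_command:
  moves:
    - [[0,0,12,0,0,0,0.1],[0,0,7,0,0,0,0.1],[0,0,0,0,0,0,0.1],[0,0,0,0,0,0,0.4],[0,0,0,0,0,0,0.45]]

```text
time_s: 10.85
tool_pos: [0.3689, 0.2713, 0.0402]
tool_rot: [[-0.991, 0.132, 0.001], [0.132, 0.991, 0.001], [-0.001, 0.001, -1.0]]
wrist_force: [0.9, -0.1, -0.3]
gripper_width: 0.37
```

Request:
arm_command:
  moves:
    - [[0,0,0,0,0,0,0.5],[0,0,-30,0,0,0,0.5],[0,0,-40,0,0,0,0.7],[0,0,-40,0,0,0,0.9],[0,0,0,0,0,0,1]]

```text
time_s: 11.35
tool_pos: [0.3714, 0.2733, 0.1547]
tool_rot: [[-0.991, 0.132, 0.008], [0.132, 0.991, 0.008], [-0.007, 0.009, -1.0]]
wrist_force: [0.5, 0.4, -0.8]
gripper_width: 0.69
```

```bash
python3 - <<'E'
from plan import *
f,s=grab("wrist"); print(s["tool_pos"],s["gripper_width"])
d=cloud(f,np.ones((384,512),bool),s); d=d[(abs(d[:,0]-.3673)<.04)&(abs(d[:,1]-.271)<.04)]
t=d[(d[:,2]>.018)&(d[:,2]<.045)]; print("chalk",len(t),np.median(t,0),t.min(0),t.max(0))
Y=np.pi-.068; 
e=rows([.571,.2364,.15],down(Y),g=1.0); e=rows([.571,.2364,.036],down(Y),start=e)
E
```

```text
[0.3714 0.2733 0.1547] 0.6898124682222108
chalk 598 [0.3673 0.2721 0.0272] [0.3274 0.231  0.018 ] [0.3812 0.2844 0.0296]
[[[-40.8, -1.8, 0.6, 0.001, 0.001, -0.013, 1.0], [-40.8, -2.4, 0.6, 0.001, 0.001, -0.013, 1.0], [-40.7, -2.9, 0.5, 0.001, 0.001, -0.013, 1.0], [-40.7, -3.4, 0.5, 0.001, 0.001, -0.012, 1.0], [-40.7, -4.0, 0.5, 0.001, 0.0, -0.013, 1.0]]]
end [0.571  0.2364 0.15  ] err mm [-0.0419  0.0348 -0.0356]
[[[0.0, -0.0, 38.0, 0.0, 0.0, 0.0, 1.0], [0.0, -0.0, 38.0, 0.0, 0.0, 0.0, 1.0], [0.1, -0.0, 38.0, 0.0, 0.0, 0.0, 1.0]]]
end [0.571  0.2364 0.036 ] err mm [ 0.0387 -0.0188 -0.0356]
```

Request:
arm_command:
  moves:
    - [[-41,-2,1,0.001,0.001,-0.013,0.82],[-41,-2,0,0.001,0.001,-0.013,0.82],[-41,-3,0,0.001,0.001,-0.013,0.82],[-41,-3,0,0.001,0.001,-0.013,0.82],[-40,-4,10,0.001,0,-0.013,0.82]]

```text
time_s: 11.9
tool_pos: [0.5717, 0.2352, 0.1378]
tool_rot: [[-0.998, 0.066, -0.004], [0.066, 0.998, -0.004], [0.004, -0.005, -1.0]]
wrist_force: [0.8, 0.9, 1.1]
gripper_width: 0.818
```

Request:
arm_command:
  moves:
    - [[0,0,30,0,0,0,0.82],[0,0,20,0,0,0,0.82],[0,0,0,0,0,0,0.82]]

```text
time_s: 12.2
tool_pos: [0.5668, 0.2338, 0.0837]
tool_rot: [[-0.998, 0.067, -0.013], [0.067, 0.998, -0.009], [0.012, -0.009, -1.0]]
wrist_force: [-1.3, -0.7, 0.0]
gripper_width: 0.822
```

```bash
python3 - <<'E'
from plan import *
s=telemetry.sense(); print(s["tool_pos"],s["gripper_width"])
rows([.571,.2364,.036],down(np.pi-.068),n=3)
E
```

```text
[0.5668 0.2338 0.0837] 0.8216604133809328
[[[-1.5, 1.1, 15.9, -0.003, -0.004, 0.0, 1.0], [-1.5, 1.1, 15.9, -0.003, -0.004, 0.0, 1.0], [-1.5, 1.0, 15.9, -0.003, -0.004, 0.001, 1.0]]]
end [0.571  0.2364 0.036 ] err mm [-0.0487  0.0203  0.016 ]
```

Request:
arm_command:
  moves:
    - [[-2,1,16,-0.003,-0.004,0,0.82],[-1.5,1,16,-0.003,-0.004,0,0.82],[-1.5,1,15,-0.003,-0.004,0,0.82],[0,0,0,0,0,0,0.82]]

```text
time_s: 12.6
tool_pos: [0.5734, 0.2376, 0.0398]
tool_rot: [[-0.998, 0.066, 0.005], [0.066, 0.998, 0.002], [-0.004, 0.002, -1.0]]
wrist_force: [-1.0, 0.9, 0.2]
gripper_width: 0.822
```

Request:
arm_command:
  moves:
    - [[0,0,0,0,0,0,0.6],[0,0,0,0,0,0,0.5],[0,0,0,0,0,0,0.5],[0,0,0,0,0,0,0.5]]
  squeeze: 15

```text
time_s: 13.0
tool_pos: [0.5753, 0.2355, 0.0424]
tool_rot: [[-0.998, 0.068, 0.008], [0.068, 0.998, 0.001], [-0.008, 0.002, -1.0]]
wrist_force: [-0.5, -5.2, 3.1]
gripper_width: 0.652
```

```bash
python3 - <<'E'
from plan import *
s=telemetry.sense(); print(s["tool_pos"],s["gripper_width"])
R=down(np.pi-.068)
e=rows([.571,.2364,.17],R,g=.5);e=rows([.554,-.0066,.17],R,g=.5,start=e);e=rows([.554,-.0066,.08],R,g=.5,start=e)
E
```

```text
[0.5753 0.2355 0.0424] 0.6519094702608398
[[[1.1, 0.3, -42.5, 0.001, 0.003, -0.0, 0.5], [1.2, 0.3, -42.6, 0.0, 0.003, -0.0, 0.5], [1.4, 0.2, -42.5, 0.001, 0.002, -0.0, 0.5]]]
end [0.571  0.2364 0.17  ] err mm [-0.0166  0.004   0.0127]
[[[0.1, -40.6, 0.0, -0.0, 0.0, -0.0, 0.5], [0.1, -40.6, 0.0, -0.0, 0.0, -0.0, 0.5], [0.1, -40.6, 0.0, -0.0, 0.0, -0.0, 0.5], [0.0, -40.6, 0.0, -0.0, 0.0, -0.0, 0.5], [0.1, -40.6, 0.0, -0.0, 0.0, -0.0, 0.5]]]
[[[0.0, -40.6, 0.0, -0.0, 0.0, -0.0, 0.5]]]
end [ 0.554  -0.0066  0.17  ] err mm [-0.0212  0.0107 -0.0165]
[[[0.0, 0.0, 30.0, -0.0, 0.0, -0.0, 0.5], [0.0, 0.0, 30.0, -0.0, 0.0, -0.0, 0.5], [0.1, 0.0, 30.0, -0.0, 0.0, -0.0, 0.5]]]
end [ 0.554  -0.0066  0.08  ] err mm [ 0.0475  0.0169 -0.0165]
```

Request:
arm_command:
  moves:
    - [[0,0,-20,0,0,0,0.5],[1,0,-40,0,0.003,0,0.5],[1,0,-40,0,0.003,0,0.5],[1,0,-25,0,0,0,0.5],[0,0,0,0,0,0,0.5]]

```text
time_s: 13.5
tool_pos: [0.5735, 0.2391, 0.1711]
tool_rot: [[-0.998, 0.066, 0.01], [0.067, 0.998, 0.009], [-0.01, 0.01, -1.0]]
wrist_force: [1.0, 0.1, -1.6]
gripper_width: 0.649
```

```bash
cat > ball.py <<'E'
from plan import *
from scipy.optimize import least_squares
f,s=grab("wrist"); cv2.imwrite("pics/wb.png",f["pixels"]); print(s["tool_pos"],s["tool_rot"],s["gripper_width"],s["wrist_force"])
c=proj(f,[s["tool_pos"]],s)[0]; print("tcp px",c)
hsv=cv2.cvtColor(f["pixels"],cv2.COLOR_BGR2HSV)
m=(hsv[...,1]<60)&(hsv[...,2]>90); P=cloud(f,m,s); P=P[np.linalg.norm(P-s["tool_pos"],axis=1)<.04]; print(len(P))
x=least_squares(lambda x:np.linalg.norm(P-x,axis=1)-.0285,np.array(s["tool_pos"]),loss="soft_l1",f_scale=.001)
o=np.array(s["tool_rot"]).T@(x.x-s["tool_pos"]); print("ball in tool mm",o*1000,np.std(np.linalg.norm(P-x.x,axis=1)-.0285)*1000)
R=down(np.pi-.068); off=R@o
t=np.array([.554,-.0066,.0585])-off; print("tcp target",t)
e=rows([t[0],t[1],.17],R,g=.5);rows(t,R,g=.5,start=e)
E
python3 ball.py
```

```text
[0.5735 0.2391 0.1711] [[-0.9977  0.0664  0.0103]
 [ 0.0665  0.9977  0.0091]
 [-0.0097  0.0098 -0.9999]] 0.6486979761848407 [ 0.9504  0.1217 -1.5995]
tcp px [256.6809 259.4524]
6049
ball in tool mm [3.4158 0.9497 9.9315] 0.4783211920602828
tcp target [ 0.5573 -0.0078  0.0684]
[[[-0.3, -41.1, -0.6, 0.001, 0.001, 0.0, 0.5], [-0.3, -41.1, -0.5, 0.001, 0.001, 0.0, 0.5], [-0.3, -41.1, -0.5, 0.001, 0.001, 0.0, 0.5], [-0.3, -41.1, -0.4, 0.001, 0.001, 0.001, 0.5], [-0.3, -41.1, -0.4, 0.002, 0.001, 0.0, 0.5]]]
[[[-0.3, -41.2, -0.3, 0.001, 0.001, 0.001, 0.5]]]
end [ 0.5573 -0.0078  0.17  ] err mm [0.0091 0.0186 0.0108]
[[[-0.0, -0.0, 33.9, 0.0, -0.0, -0.0, 0.5], [-0.0, -0.0, 33.8, 0.0, -0.0, -0.0, 0.5], [-0.1, -0.0, 33.9, 0.0, -0.0, -0.0, 0.5]]]
end [ 0.5574 -0.0078  0.0684] err mm [-0.0477 -0.0032  0.0424]
```

Request:
arm_command:
  moves:
    - [[0,-41,0,0.001,0.001,0,0.5],[0,-41,0,0.001,0.001,0,0.5],[0,-41,0,0.001,0.001,0,0.5],[0,-41,0,0.001,0.001,0,0.5],[-1,-41,0,0.001,0.001,0,0.5]]

```text
time_s: 14.05
tool_pos: [0.5568, 0.0317, 0.1639]
tool_rot: [[-0.998, 0.066, -0.007], [0.066, 0.998, -0.001], [0.007, -0.001, -1.0]]
wrist_force: [1.4, 0.2, -1.8]
gripper_width: 0.646
```

Request:
arm_command:
  moves:
    - [[-1,-41,0,0.001,0.001,0,0.5],[0,0,30,0,0,0,0.5],[0,0,30,0,0,0,0.5],[0,0,20,0,0,0,0.5],[0,0,0,0,0,0,0.5]]

```text
time_s: 14.55
tool_pos: [0.5527, -0.008, 0.0816]
tool_rot: [[-0.998, 0.067, -0.014], [0.067, 0.998, -0.002], [0.014, -0.003, -1.0]]
wrist_force: [-0.7, 0.8, -1.2]
gripper_width: 0.647
```

```bash
python3 ball.py
```

```text
[ 0.5527 -0.008   0.0816] [[-0.9977  0.0668 -0.0137]
 [ 0.0668  0.9978 -0.0021]
 [ 0.0136 -0.003  -0.9999]] 0.6473494146056007 [-0.6886  0.8156 -1.167 ]
tcp px [256.6666 259.4081]
6035
ball in tool mm [3.3814 0.995  9.865 ] 1.0222416918963102
tcp target [ 0.5573 -0.0078  0.0684]
[[[-1.1, 0.1, -43.2, -0.001, -0.005, 0.001, 0.5], [-1.2, 0.1, -43.3, -0.002, -0.005, 0.0, 0.5]]]
end [ 0.5573 -0.0078  0.17  ] err mm [ 0.021  -0.003  -0.0147]
[[[0.0, -0.0, 33.9, 0.0, 0.0, 0.0, 0.5], [0.0, -0.0, 33.9, 0.0, 0.0, 0.0, 0.5], [0.0, -0.0, 33.8, 0.0, 0.0, 0.0, 0.5]]]
end [ 0.5573 -0.0078  0.0684] err mm [-0.0092 -0.0426 -0.0497]
```

Request:
arm_command:
  moves:
    - [[0,0,0,0,0,0,0.5],[0,0,0,0,0,0,0.5]]

```text
time_s: 14.8
tool_pos: [0.5572, -0.008, 0.0869]
tool_rot: [[-0.998, 0.067, -0.002], [0.067, 0.998, -0.001], [0.002, -0.001, -1.0]]
wrist_force: [0.9, -0.6, -1.6]
gripper_width: 0.648
```

Request:
arm_command:
  moves:
    - [[0,0,7,0,0,0,0.5],[0,0,6,0,0,0,0.5],[0,0,4,0,0,0,0.5],[0,0,1,0,0,0,0.5],[0,0,0,0,0,0,0.5]]

```text
time_s: 15.3
tool_pos: [0.5564, -0.0081, 0.0678]
tool_rot: [[-0.998, 0.067, -0.004], [0.067, 0.998, -0.001], [0.004, -0.002, -1.0]]
wrist_force: [-0.0, 0.8, -0.9]
gripper_width: 0.653
```

Request:
arm_command:
  moves:
    - [[0,0,0,0,0,0,0.5],[0,0,0,0,0,0,0.5]]

```text
time_s: 15.5
tool_pos: [0.5563, -0.0081, 0.0679]
tool_rot: [[-0.998, 0.067, -0.004], [0.067, 0.998, -0.001], [0.004, -0.002, -1.0]]
wrist_force: [-0.1, 0.1, -1.9]
gripper_width: 0.644
```

Request:
arm_command:
  moves:
    - [[-1,0,1,0,0,0,0.5],[0,0,0,0,0,0,0.66],[0,0,0,0,0,0,0.7],[0,0,0,0,0,0,0.75],[0,0,0,0,0,0,0.85]]

```text
time_s: 16.0
tool_pos: [0.5573, -0.0083, 0.067]
tool_rot: [[-0.998, 0.067, -0.004], [0.067, 0.998, -0.002], [0.004, -0.002, -1.0]]
wrist_force: [0.5, -0.5, -0.6]
gripper_width: 0.77
```

Request:
arm_command:
  moves:
    - [[0,0,-10,0,0,0,0.85],[0,0,-40,0,0,0,0.85],[0,0,-40,0,0,0,0.85],[0,0,-30,0,0,0,0.85],[0,0,0,0,0,0,0.85]]

```text
time_s: 16.5
tool_pos: [0.5608, -0.0083, 0.1923]
tool_rot: [[-0.998, 0.067, 0.006], [0.067, 0.998, -0.0], [-0.006, 0.0, -1.0]]
wrist_force: [-0.1, 0.6, -0.4]
gripper_width: 0.85
```

Request:
arm_command:
  moves:
    - [[0,0,0,0,0,0,0.85],[0,0,0,0,0,0,0.85]]

```text
time_s: 16.7
tool_pos: [0.5569, -0.0079, 0.1861]
tool_rot: [[-0.998, 0.067, -0.006], [0.067, 0.998, -0.002], [0.006, -0.002, -1.0]]
wrist_force: [-0.8, 0.6, -1.1]
gripper_width: 0.853
```

```bash
cat > tr.py <<'E'
from plan import *
from scipy.optimize import least_squares
import sys
f,s=grab("wrist"); cv2.imwrite("pics/%s.png"%sys.argv[1],f["pixels"]); print(s["time_s"],s["tool_pos"])
P=cloud(f,np.ones((384,512),bool),s); P=P[(P[:,2]<.12)&(P[:,2]>.015)]
hsv=cv2.cvtColor(f["pixels"],cv2.COLOR_BGR2HSV)
Q=cloud(f,(hsv[...,1]<60)&(hsv[...,2]>60),s)
for x0 in ([.554,-.007,.058],[.6157,-.0111,.058]):
    q=Q[np.linalg.norm(Q-x0,axis=1)<.038]; q=q[q[:,2]>.045]
    if len(q)>30: print("ball",len(q),least_squares(lambda x:np.linalg.norm(q-x,axis=1)-.0285,x0,loss="soft_l1",f_scale=.001).x)
g=P[(abs(P[:,2]-.091)<.004)&(np.hypot(P[:,0]-.499,P[:,1])<.03)]
if len(g): print("grip",len(g),cv2.minAreaRect((g[:,:2]*1000).astype(np.float32)),np.median(g[:,2]))
E
python3 tr.py w2
```

```text
16.7 [ 0.5569 -0.0079  0.1861]
ball 2729 [ 0.5547 -0.0062  0.0566]
ball 2196 [ 0.6164 -0.0099  0.0565]
grip 555 ((499.7160949707031, -2.9742140769958496), (13.065077781677246, 25.728160858154297), 86.44528198242188) 0.0910161205556749
```

```bash
python3 - <<'E'
from plan import *
R=down(np.pi-.067,-.66); print(R[:,2])
t=np.array([.4925,-.0025,.068]); p=t-R[:,2]*.09
e=rows(p,R,g=.5); rows(t,R,g=.5,start=e)
E
```

```text
[ 0.6117 -0.041  -0.79  ]
[[[19.9, 0.2, 7.9, -0.0, -0.111, 0.0, 0.5], [20.7, 0.2, 5.7, -0.0, -0.111, 0.0, 0.5], [21.1, 0.2, 3.3, -0.0, -0.111, 0.0, 0.5], [21.4, 0.2, 1.0, -0.001, -0.111, 0.0, 0.5], [21.4, 0.2, -1.4, -0.0, -0.111, 0.001, 0.5]]]
[[[21.0, 0.3, -3.8, -0.001, -0.112, 0.0, 0.5]]]
end [0.4375 0.0012 0.1391] err mm [-0.0223 -0.0329 -0.0039]
[[[0.0, -0.0, 45.0, 0.0, 0.0, 0.0, 0.5], [0.0, -0.1, 45.0, 0.0, 0.0, 0.0, 0.5]]]
end [ 0.4925 -0.0025  0.068 ] err mm [-0.0329  0.0409 -0.0159]
```

Request:
arm_command:
  moves:
    - [[20,0,4,0,-0.111,0,0.5],[21,0,4,0,-0.111,0,0.5],[21,0,3,0,-0.111,0,0.5],[21.4,0.4,1,0,-0.111,0,0.5],[21.4,0.4,-1.4,0,-0.111,0,0.5]]

```text
time_s: 17.25
tool_pos: [0.4631, -0.0049, 0.1504]
tool_rot: [[-0.906, 0.064, 0.418], [0.047, 0.998, -0.05], [-0.421, -0.026, -0.907]]
wrist_force: [1.1, -0.8, -0.7]
gripper_width: 0.526
```

Request:
arm_command:
  moves:
    - [[21,0.4,-4,0,-0.112,0,0.5],[0,0,0,0,0,0,0.5],[0,0,0,0,0,0,0.5],[0,0,0,0,0,0,0.5]]

```text
time_s: 17.65
tool_pos: [0.4641, -0.0159, 0.1471]
tool_rot: [[-0.904, 0.081, 0.419], [0.056, 0.996, -0.073], [-0.423, -0.042, -0.905]]
wrist_force: [0.8, -0.5, -0.2]
gripper_width: 0.501
```

```bash
python3 - <<'E'
from plan import *
s=telemetry.sense(); print(s["tool_pos"],s["tool_rot"],s["q"])
R=down(np.pi-.067,-.66); t=np.array([.4925,-.0025,.068]); rows(t,R,g=.5,n=5)
E
```

```text
[ 0.4641 -0.0159  0.1471] [[-0.9043  0.0811  0.4191]
 [ 0.0556  0.9958 -0.0727]
 [-0.4232 -0.0424 -0.905 ]] [-0.1494  0.1043  0.0093  2.3955  0.5374  0.2561  0.8634]
[[[1.7, 3.8, 16.5, -0.009, -0.045, 0.002, 0.5], [2.5, 3.6, 16.5, -0.009, -0.044, 0.002, 0.5], [3.2, 3.5, 16.3, -0.009, -0.045, 0.002, 0.5], [3.9, 3.3, 16.2, -0.008, -0.044, 0.002, 0.5], [4.7, 3.3, 16.1, -0.009, -0.045, 0.002, 0.5]]]
end [ 0.4925 -0.0025  0.068 ] err mm [ 0.0275 -0.044   0.013 ]
```

```bash
python3 - <<'E'
from plan import *
R=down(np.pi-.067,0)
e=rows([.4985,-.0029,.15],R,g=.5); rows([.4985,-.0029,.068],R,g=.5,start=e,n=5)
E
```

```text
[[[-7.9, 3.9, 2.7, -0.011, 0.109, -0.001, 0.5], [-8.1, 3.9, 1.9, -0.011, 0.109, -0.001, 0.5], [-8.3, 3.8, 1.0, -0.011, 0.11, -0.001, 0.5], [-8.4, 3.8, 0.2, -0.012, 0.109, -0.002, 0.5]]]
end [ 0.4985 -0.0029  0.15  ] err mm [0.0353 0.0151 0.0184]
[[[-0.0, -0.0, 16.4, 0.0, 0.0, 0.0, 0.5], [-0.0, -0.0, 16.4, 0.0, 0.0, 0.0, 0.5], [-0.0, -0.0, 16.4, 0.0, 0.0, 0.0, 0.5], [-0.0, -0.0, 16.4, 0.0, 0.0, 0.0, 0.5], [-0.0, -0.0, 16.4, 0.0, 0.0, 0.0, 0.5]]]
end [ 0.4985 -0.0029  0.068 ] err mm [ 0.0277 -0.0043  0.0184]
```

Request:
arm_command:
  moves:
    - [[-8,4,3,-0.011,0.109,-0.001,0.5],[-8,4,2,-0.011,0.109,-0.001,0.5],[-8,4,1,-0.011,0.109,-0.001,0.5],[-8,4,0,-0.011,0.109,-0.001,0.5],[0,0,0,0,0,0,0.5]]

```text
time_s: 18.15
tool_pos: [0.5009, -0.0033, 0.1505]
tool_rot: [[-0.997, 0.069, 0.026], [0.069, 0.998, -0.009], [-0.026, -0.007, -1.0]]
wrist_force: [-0.0, 0.2, -0.2]
gripper_width: 0.503
```

Request:
arm_command:
  moves:
    - [[0,0,0,0,0,0,0.5],[0,0,0,0,0,0,0.5]]

```text
time_s: 18.35
tool_pos: [0.4944, -0.0034, 0.1492]
tool_rot: [[-0.997, 0.068, 0.021], [0.067, 0.998, -0.011], [-0.022, -0.009, -1.0]]
wrist_force: [-0.5, -0.3, -0.7]
gripper_width: 0.503
```

```bash
python3 - <<'E'
from plan import *
s=telemetry.sense(); print(s["q"])
R=down(np.pi-.067,0)
rows([.4985,-.0029,.068],R,g=.5,n=5)
E
```

```text
[ 0.0245  0.2826 -0.1306  2.0587  0.0694  0.7841  1.3538]
[[[-0.5, 0.3, 16.3, -0.002, 0.004, -0.0, 0.5], [-0.5, 0.3, 16.2, -0.002, 0.004, -0.0, 0.5], [-0.6, 0.2, 16.3, -0.002, 0.005, -0.0, 0.5], [-0.7, 0.2, 16.2, -0.002, 0.004, -0.0, 0.5], [-0.7, 0.2, 16.3, -0.001, 0.005, -0.001, 0.5]]]
end [ 0.4985 -0.0029  0.068 ] err mm [0.0025 0.0241 0.024 ]
```

Request:
arm_command:
  moves:
    - [[-0.5,0,16,-0.002,0.004,0,0.5],[-0.5,0.5,16,-0.002,0.004,0,0.5],[-0.5,0,16,-0.002,0.004,0,0.5],[-1,0.5,16,-0.002,0.004,0,0.5],[-0.5,0,16,-0.001,0.004,0,0.5]]

```text
time_s: 18.85
tool_pos: [0.4987, -0.0032, 0.0695]
tool_rot: [[-0.998, 0.068, 0.003], [0.068, 0.998, -0.0], [-0.003, 0.0, -1.0]]
wrist_force: [-0.3, 0.2, -0.5]
gripper_width: 0.498
```

Request:
arm_command:
  moves:
    - [[0,0,0,0,0,0,0.5],[0,0,0,0,0,0,0.3],[0,0,0,0,0,0,0.1],[0,0,0,0,0,0,0.1],[0,0,0,0,0,0,0.1]]
  squeeze: 15

```text
time_s: 19.35
tool_pos: [0.5003, -0.0033, 0.0705]
tool_rot: [[-0.998, 0.068, 0.004], [0.068, 0.998, 0.0], [-0.004, 0.001, -1.0]]
wrist_force: [-1.1, -0.9, 0.4]
gripper_width: 0.225
```

Request:
arm_command:
  moves:
    - [[0,0,0,0,0,0,0.1],[0,0,0,0,0,0,0.1]]

```text
time_s: 19.55
tool_pos: [0.5002, -0.0034, 0.0703]
tool_rot: [[-0.998, 0.068, 0.003], [0.068, 0.998, 0.0], [-0.003, 0.0, -1.0]]
wrist_force: [-1.4, -0.5, 3.7]
gripper_width: 0.159
```

```bash
python3 - <<'E'
from plan import *
s=telemetry.sense(); p0=np.array(s["tool_pos"]); print(p0,s["gripper_width"],s["wrist_force"])
O=np.array([.7081,-.0357]);cx=np.array([np.cos(-.111),np.sin(-.111)]);cy=np.array([-cx[1],cx[0]])
print("console xy",(p0[:2]-O)@cx,(p0[:2]-O)@cy)
a=O+cx*-.170; e=rows([*a,p0[2]],down(np.pi-.111),g=.1,n=5)
b=O+cx*-.065; e=rows([*b,p0[2]],down(np.pi-.111),g=.1,start=e,n=10)
E
```

```text
[ 0.5002 -0.0034  0.0703] 0.15920075854945834 [-1.3867 -0.4524  3.6745]
console xy -0.2101829081265396 0.009069325803657383
[[[-8.0, -2.2, 0.0, 0.0, 0.001, 0.009, 0.1], [-8.0, -2.1, 0.0, 0.0, 0.001, 0.008, 0.1], [-8.0, -2.0, 0.0, 0.0, 0.0, 0.009, 0.1], [-8.0, -1.9, 0.0, 0.0, 0.001, 0.008, 0.1], [-7.9, -1.9, 0.1, 0.0, 0.0, 0.009, 0.1]]]
end [ 0.5391 -0.0169  0.0703] err mm [ 0.0331 -0.0023  0.0471]
[[[-10.5, 0.0, -0.0, 0.0, 0.0, -0.0, 0.1], [-10.5, 0.0, -0.0, 0.0, 0.0, -0.0, 0.1], [-10.5, 0.0, -0.0, 0.0, 0.0, -0.0, 0.1], [-10.5, 0.0, -0.0, 0.0, 0.0, -0.0, 0.1], [-10.5, 0.0, -0.0, 0.0, 0.0, -0.0, 0.1]]]
[[[-10.5, 0.0, -0.0, 0.0, 0.0, -0.0, 0.1], [-10.5, 0.0, -0.0, 0.0, 0.0, -0.0, 0.1], [-10.5, 0.0, -0.0, 0.0, 0.0, -0.0, 0.1], [-10.5, 0.0, -0.0, 0.0, 0.0, -0.0, 0.1], [-10.5, 0.0, -0.0, 0.0, 0.0, -0.0, 0.1]]]
end [ 0.6435 -0.0285  0.0703] err mm [0.0348 0.013  0.045 ]
```

Request:
arm_command:
  moves:
    - [[-4,-1.5,0,0,0,0.008,0.1],[-8,-2,0,0,0,0.009,0.1],[-9,-2.2,0,0,0,0.009,0.1],[-10,-2.2,0,0,0,0.009,0.1],[-9,-2,0,0,0.003,0.009,0.1]]

```text
time_s: 20.05
tool_pos: [0.5371, -0.0156, 0.0701]
tool_rot: [[-0.994, 0.111, -0.005], [0.111, 0.994, 0.002], [0.006, 0.001, -1.0]]
wrist_force: [-6.5, 2.5, 8.5]
gripper_width: 0.161
```

Request:
arm_command:
  moves:
    - [[-4,0,0,0,0,0,0.1],[0,0,0,0,0,0,0.1],[0,0,0,0,0,0,0.1]]

```text
time_s: 20.35
tool_pos: [0.542, -0.0168, 0.0701]
tool_rot: [[-0.994, 0.112, -0.003], [0.112, 0.994, 0.001], [0.003, 0.001, -1.0]]
wrist_force: [-2.9, 1.6, 6.2]
gripper_width: 0.159
```

```bash
cat > con.py <<'E'
from plan import *
import sys
s=telemetry.sense(); p0=np.array(s["tool_pos"]); print(p0,s["gripper_width"],s["wrist_force"])
O=np.array([.7081,-.0357]);cx=np.array([np.cos(-.111),np.sin(-.111)]);cy=np.array([-cx[1],cx[0]])
print("console xy",(p0[:2]-O)@cx,(p0[:2]-O)@cy)
x,z,lean,n,g=map(float,sys.argv[1:6]); yy=float(sys.argv[6]) if len(sys.argv)>6 else 0
rows([*(O+cx*x+cy*yy),z],down(np.pi-.111,lean),g=g,n=int(n))
E
python3 con.py -.065 .0703 0 10 .1
```

```text
[ 0.542  -0.0168  0.0701] 0.15904766024055098 [-2.8554  1.6159  6.2013]
console xy -0.16718633195561647 0.00043123810009666936
[[[-10.2, -0.0, -0.1, 0.0, -0.0, -0.0, 0.1], [-10.2, -0.0, -0.0, 0.0, -0.0, -0.0, 0.1], [-10.2, -0.0, -0.1, 0.0, -0.0, -0.0, 0.1], [-10.2, -0.0, -0.0, 0.0, -0.0, -0.0, 0.1], [-10.2, -0.0, -0.1, 0.0, -0.001, -0.0, 0.1]]]
[[[-10.2, -0.1, -0.0, 0.0, -0.0, -0.0, 0.1], [-10.2, -0.0, -0.0, 0.0, -0.001, -0.0, 0.1], [-10.3, -0.1, -0.0, 0.0, -0.0, -0.0, 0.1], [-10.2, -0.0, -0.1, 0.0, -0.001, -0.001, 0.1], [-10.3, -0.1, -0.0, 0.001, -0.0, -0.0, 0.1]]]
end [ 0.6435 -0.0285  0.0703] err mm [-0.0137  0.003   0.0122]
```

Request:
arm_command:
  moves:
    - [[-5,0,-0.3,0,0,0,0.1],[-9,0,-0.2,0,0,0,0.1],[-11,0,0,0,0,0,0.1],[-12,0,0,0,0,0,0.1],[-12,0,0,0,0,0,0.1]]

```text
time_s: 20.85
tool_pos: [0.5902, -0.0224, 0.0701]
tool_rot: [[-0.994, 0.112, -0.005], [0.112, 0.994, 0.001], [0.005, 0.0, -1.0]]
wrist_force: [-5.8, 0.6, 5.4]
gripper_width: 0.163
```

Request:
arm_command:
  moves:
    - [[-12,0,0,0,0,0,0.1],[-12,0,0,0,0,0,0.1],[-12,0,0,0,0,0,0.1],[-10,0,0,0,0,0,0.1],[-5,0,0,0,0,0,0.1]]

```text
time_s: 21.35
tool_pos: [0.6418, -0.0283, 0.0701]
tool_rot: [[-0.994, 0.112, -0.004], [0.112, 0.994, 0.001], [0.004, 0.001, -1.0]]
wrist_force: [-6.1, 0.7, 6.3]
gripper_width: 0.159
```

Request:
arm_command:
  moves:
    - [[0,0,0,0,0,0,0.1],[0,0,0,0,0,0,0.1],[0,0,0,0,0,0,0.3],[0,0,0,0,0,0,0.5],[0,0,0,0,0,0,0.5]]

```text
time_s: 21.85
tool_pos: [0.6425, -0.0284, 0.0703]
tool_rot: [[-0.994, 0.112, 0.0], [0.112, 0.994, 0.001], [-0.0, 0.001, -1.0]]
wrist_force: [0.0, 0.0, 0.4]
gripper_width: 0.349
```

```bash
python3 con.py -.19 .13 -.66 8 .5
python3 - <<'E'
from plan import *
f,s=grab("side"); cv2.imwrite("pics/side2.png",cv2.resize(f["pixels"][120:270,190:390],None,fx=3,fy=3,interpolation=2))
E
```

```text
[ 0.6425 -0.0284  0.0703] 0.349100614492064 [0.0039 0.0291 0.4095]
console xy -0.06597827258838257 1.0545943080596396e-05
[[[15.5, -0.0, -7.5, 0.0, -0.082, -0.0, 0.5], [14.8, -0.0, -8.7, 0.0, -0.083, -0.0, 0.5], [14.1, -0.0, -9.9, 0.0, -0.082, -0.0, 0.5], [13.2, -0.0, -11.0, 0.0, -0.083, -0.0, 0.5], [12.3, -0.0, -12.1, -0.0, -0.082, -0.0, 0.5]]]
[[[11.2, -0.0, -13.0, -0.0, -0.083, -0.001, 0.5], [10.1, -0.1, -13.9, -0.0, -0.082, -0.0, 0.5], [8.9, -0.0, -14.8, -0.0, -0.083, -0.001, 0.5]]]
end [ 0.5193 -0.0146  0.13  ] err mm [ 0.0183 -0.0295 -0.0378]
```

View pics/side2.png

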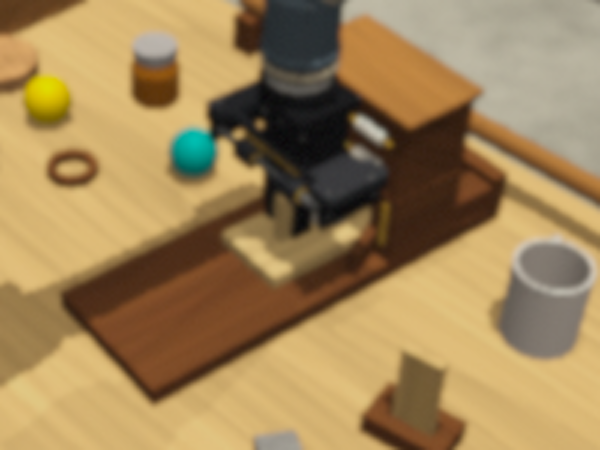

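The side view shows the tray partly through the gap and the grip between the open jaws at (285,215). Next I rotate in place to the leaned pose.

```bash
python3 con.py -.074 .071 -.66 8 .5
```

```text
[ 0.6425 -0.0283  0.0704] 0.3929156666103308 [-0.6969  0.3712 -0.3311]
console xy -0.06603031026935494 6.33592118733045e-05
[[[1.0, -0.0, -0.1, 0.0, -0.082, -0.0, 0.5], [1.0, -0.0, -0.2, 0.0, -0.083, -0.0, 0.5], [1.0, -0.0, -0.2, 0.0, -0.082, -0.0, 0.5], [0.9, -0.0, -0.3, 0.0, -0.083, -0.0, 0.5], [0.9, -0.0, -0.4, 0.0, -0.082, -0.0, 0.5]]]
[[[0.9, -0.0, -0.5, -0.0, -0.083, -0.001, 0.5], [0.8, -0.0, -0.5, 0.0, -0.082, -0.0, 0.5], [0.8, -0.1, -0.6, -0.0, -0.083, -0.001, 0.5]]]
end [ 0.6346 -0.0275  0.071 ] err mm [-0.0428  0.0323  0.0085]
```

Request:
arm_command:
  moves:
    - [[1,0,0,0,-0.082,0,0.5],[1,0,0,0,-0.083,0,0.5],[1,0,-0.3,0,-0.082,0,0.5],[1,0,-0.3,0,-0.083,0,0.5],[1,0,-0.4,0,-0.082,0,0.5]]

```text
time_s: 22.4
tool_pos: [0.6369, -0.0292, 0.0705]
tool_rot: [[-0.918, 0.115, 0.381], [0.105, 0.993, -0.048], [-0.384, -0.004, -0.923]]
wrist_force: [0.0, -1.3, -0.5]
gripper_width: 0.495
```

Request:
arm_command:
  moves:
    - [[1,0,-0.5,0,-0.083,0,0.5],[0.8,0,-0.5,0,-0.082,0,0.5],[0.8,0,-0.6,0,-0.083,0,0.5],[0,0,0,0,0,0,0.5],[0,0,0,0,0,0,0.5]]

```text
time_s: 22.9
tool_pos: [0.6332, -0.039, 0.0673]
tool_rot: [[-0.891, 0.129, 0.436], [0.101, 0.991, -0.087], [-0.443, -0.033, -0.896]]
wrist_force: [-0.0, 0.7, -0.1]
gripper_width: 0.498
```

```bash
python3 con.py -.074 .071 -.66 2 .5; python3 -c "
from h import *;s=telemetry.sense();print(s['tool_rot'],s['q'])"
```

```text
[ 0.6332 -0.039   0.0673] 0.4978381592659906 [-0.0009  0.7239 -0.1274]
console xy -0.07409895323520523 -0.01153543622743822
[[[-0.9, 5.7, -1.9, -0.019, -0.1, 0.001, 0.5], [-1.0, 5.7, -1.6, -0.019, -0.101, 0.001, 0.5]]]
end [ 0.6346 -0.0275  0.071 ] err mm [-0.026   0.0434 -0.0046]
[[-0.89054372  0.12934184  0.43612219]
 [ 0.10143888  0.9910493  -0.08678389]
 [-0.44344338 -0.0330451  -0.89569302]] [ 0.08070016  0.48785705 -0.17218434  2.09767403  1.05216601  0.21980681
  0.39757268]
```

```bash
python3 con.py -.070 .075 0 5 .5
```

```text
[ 0.6332 -0.039   0.0673] 0.4978381592659906 [-0.0009  0.7239 -0.1274]
console xy -0.07409895323520523 -0.01153543622743822
[[[-1.4, 2.3, -1.1, -0.007, 0.092, -0.002, 0.5], [-1.3, 2.3, -1.2, -0.007, 0.092, -0.002, 0.5], [-1.2, 2.3, -1.3, -0.008, 0.092, -0.002, 0.5], [-1.1, 2.3, -1.4, -0.007, 0.092, -0.002, 0.5], [-0.9, 2.2, -1.5, -0.008, 0.091, -0.003, 0.5]]]
end [ 0.6385 -0.028   0.075 ] err mm [0.0429 0.0112 0.0184]
```

Request:
arm_command:
  moves:
    - [[-1.4,2.3,-1,-0.007,0.092,-0.002,0.5],[-1.3,2.3,-1,-0.007,0.092,-0.002,0.5],[-1.2,2.3,-1,-0.008,0.092,-0.002,0.5],[-1,2.3,-1.4,-0.007,0.092,-0.002,0.5],[-1,2.2,-1.5,-0.008,0.092,-0.003,0.5]]

```text
time_s: 23.4
tool_pos: [0.6394, -0.0285, 0.0743]
tool_rot: [[-0.994, 0.112, 0.01], [0.112, 0.994, -0.001], [-0.01, -0.0, -1.0]]
wrist_force: [0.7, -0.6, -0.0]
gripper_width: 0.502
```

Request:
arm_command:
  moves:
    - [[0,0,0,0,0,0,0.5],[0,0,-20,0,0,0,0.5],[0,0,-30,0,0,0,0.5],[0,0,-20,0,0,0,0.5],[20,0,0,0,0,0,0.5]]

```text
time_s: 23.9
tool_pos: [0.6211, -0.0255, 0.1464]
tool_rot: [[-0.993, 0.113, 0.023], [0.112, 0.994, -0.005], [-0.023, -0.002, -1.0]]
wrist_force: [0.0, 0.2, -0.2]
gripper_width: 0.499
```

Request:
arm_command:
  moves:
    - [[30,0,0,0,0,0,0.5],[30,0,0,0,0,0,0.5],[0,0,0,0,0,0,0.5],[0,0,0,0,0,0,0.5]]

```text
time_s: 24.3
tool_pos: [0.558, -0.0195, 0.1425]
tool_rot: [[-0.994, 0.112, 0.015], [0.111, 0.994, -0.007], [-0.016, -0.005, -1.0]]
wrist_force: [0.8, 0.1, 0.3]
gripper_width: 0.499
```

```bash
python3 con.py -.150 .08 0 5 .5;  python3 con.py -.150 .048 0 5 .5; python3 - <<'E'
from plan import *
f,s=grab("wrist"); cv2.imwrite("pics/w3.png",f["pixels"])
P=cloud(f,np.ones((384,512),bool),s)
O=np.array([.7081,-.0357]);cx=np.array([np.cos(-.111),np.sin(-.111)]);cy=np.array([-cx[1],cx[0]])
C=np.c_[(P[:,:2]-O)@cx,(P[:,:2]-O)@cy,P[:,2]]; k=(abs(C[:,1])<.07)
for z,n in ((.036,"tray"),(.091,"grip")):
    q=C[k&(abs(C[:,2]-z)<.004)&(C[:,0]>-.14)&(C[:,0]<-.03)&(abs(C[:,1])<.045)]
    if n=="grip": q=q[abs(q[:,1])<.015]
    print(n,len(q),cv2.minAreaRect((q[:,:2]*1000).astype(np.float32)),np.percentile(q,1,0))
E
```

```text
[ 0.558  -0.0195  0.1425] 0.49932215059010615 [0.8251 0.1042 0.3352]
console xy -0.15099751912771803 -0.0005028284748629613
[[[-0.0, 0.2, 12.5, -0.001, 0.003, -0.0, 0.5], [-0.0, 0.1, 12.5, -0.001, 0.003, -0.0, 0.5], [-0.1, 0.1, 12.5, -0.001, 0.003, -0.0, 0.5], [-0.1, 0.1, 12.5, -0.001, 0.003, -0.0, 0.5], [-0.2, 0.2, 12.5, -0.001, 0.004, -0.001, 0.5]]]
end [ 0.559  -0.0191  0.08  ] err mm [-0.0119 -0.0203 -0.036 ]
[ 0.558  -0.0195  0.1425] 0.49932215059010615 [0.8251 0.1042 0.3352]
console xy -0.15099751912771803 -0.0005028284748629613
[[[0.1, 0.2, 18.9, -0.001, 0.003, -0.0, 0.5], [0.0, 0.2, 18.9, -0.001, 0.003, -0.0, 0.5], [-0.0, 0.1, 18.9, -0.001, 0.003, -0.0, 0.5], [-0.1, 0.1, 18.9, -0.001, 0.003, -0.0, 0.5], [-0.1, 0.2, 18.9, -0.001, 0.004, -0.001, 0.5]]]
end [ 0.559  -0.0191  0.048 ] err mm [-0.0237 -0.0294 -0.0347]
tray 3589 ((-73.97045135498047, 1.2973480224609375), (87.8656005859375, 83.8534164428711), 0.001074196770787239) [-0.1173 -0.0374  0.0331]
grip 412 ((-69.76425170898438, 1.0461411476135254), (22.231178283691406, 13.835124015808105), 0.4578866958618164) [-0.0803 -0.0058  0.0872]
```

View pics/w3.png

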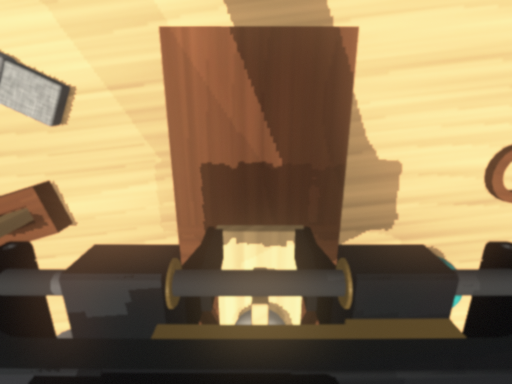

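The wrist view shows the tray's near end at row 227, square to the console; measured near end is at console x -118 mm. I'll push it home with the fingers against that end face.

Request:
arm_command:
  moves:
    - [[0,0.2,25,-0.001,0.003,0,0.5],[0,0.2,25,-0.001,0.003,0,0.5],[0,0,22,-0.001,0.003,0,0.5],[0,0,15,-0.001,0.003,0,0.5],[0,0,7,0,0.003,0,0.5]]

```text
time_s: 24.85
tool_pos: [0.5595, -0.0197, 0.0468]
tool_rot: [[-0.994, 0.113, -0.002], [0.113, 0.994, 0.0], [0.002, -0.0, -1.0]]
wrist_force: [-0.1, -0.5, -1.5]
gripper_width: 0.5
```

Request:
arm_command:
  moves:
    - [[0,0,0,0,0,0,0.5],[0,0,0,0,0,0,0.5],[0,0,0,0,0,0,0.5]]

```text
time_s: 25.15
tool_pos: [0.5603, -0.0196, 0.0494]
tool_rot: [[-0.994, 0.112, 0.001], [0.112, 0.994, -0.0], [-0.002, -0.0, -1.0]]
wrist_force: [-0.1, 1.3, 0.9]
gripper_width: 0.499
```

```bash
python3 con.py -.07 .046 0 10 .5 .001
```

```text
[ 0.5603 -0.0196  0.0494] 0.4985060802767775 [-0.078   1.3358  0.885 ]
console xy -0.14865395454357205 -0.00032260250900884935
[[[-7.9, 0.1, 0.3, -0.0, 0.0, -0.0, 0.5], [-7.9, 0.2, 0.4, -0.0, 0.0, -0.0, 0.5], [-7.9, 0.1, 0.3, -0.0, 0.0, -0.0, 0.5], [-7.8, 0.2, 0.4, -0.0, 0.0, -0.0, 0.5], [-7.9, 0.1, 0.3, -0.0, 0.0, -0.0, 0.5]]]
[[[-7.8, 0.2, 0.4, -0.0, 0.0, -0.0, 0.5], [-7.9, 0.1, 0.3, -0.0, 0.0, -0.0, 0.5], [-7.8, 0.2, 0.4, -0.0, 0.001, -0.001, 0.5], [-7.9, 0.1, 0.3, -0.0, 0.0, -0.0, 0.5], [-7.8, 0.1, 0.4, -0.0, 0.001, -0.001, 0.5]]]
end [ 0.6386 -0.027   0.046 ] err mm [0.0517 0.0375 0.032 ]
```

Request:
arm_command:
  moves:
    - [[-5,0.5,2,0,0,0,0.5],[-7,0.5,1,0,0,0,0.5],[-5,0,0.5,0,0,0,0.5],[-5,0,0,0,0,0,0.5],[-6,0,0,0,0,0,0.5]]

```text
time_s: 25.65
tool_pos: [0.5863, -0.0217, 0.0445]
tool_rot: [[-0.994, 0.112, -0.004], [0.112, 0.994, -0.001], [0.004, -0.001, -1.0]]
wrist_force: [-3.8, -0.7, 2.8]
gripper_width: 0.498
```

Request:
arm_command:
  moves:
    - [[-6,0,0,0,0,0,0.5],[-7,0,0,0,0,0,0.5],[-8,0,0,0,0,0,0.5],[-8,0,0,0,0,0,0.5],[-6,0,0,0,0,0,0.5]]

```text
time_s: 26.15
tool_pos: [0.6232, -0.026, 0.0446]
tool_rot: [[-0.994, 0.113, -0.0], [0.113, 0.994, -0.0], [0.0, -0.0, -1.0]]
wrist_force: [-2.4, 0.6, -0.0]
gripper_width: 0.501
```

```bash
python3 con.py -.07 .046 0 5 .5 .001
```

```text
[ 0.6232 -0.026   0.0446] 0.5013862260415771 [-2.3753  0.5913 -0.0294]
console xy -0.08543244907944768 0.00021870177964806016
[[[-3.1, 0.2, -0.3, -0.0, -0.0, -0.0, 0.5], [-3.1, 0.2, -0.3, -0.0, -0.0, -0.001, 0.5], [-3.1, 0.1, -0.3, -0.0, -0.0, -0.0, 0.5], [-3.1, 0.2, -0.2, -0.0, -0.0, -0.001, 0.5], [-3.0, 0.1, -0.3, -0.0, -0.0, -0.0, 0.5]]]
end [ 0.6386 -0.0269  0.046 ] err mm [ 0.0311 -0.0025 -0.0268]
```

Request:
arm_command:
  moves:
    - [[-4,0,0,0,0,0,0.5],[-4,0,0,0,0,0,0.5],[-4,0,0,0,0,0,0.5],[-3,0,0,0,0,0,0.5],[-2,0,0,0,0,0,0.5]]

```text
time_s: 26.65
tool_pos: [0.6393, -0.0277, 0.0448]
tool_rot: [[-0.994, 0.112, -0.001], [0.112, 0.994, -0.0], [0.0, -0.0, -1.0]]
wrist_force: [-1.5, 0.2, -0.6]
gripper_width: 0.501
```

Request:
arm_command:
  moves:
    - [[-1,0,0,0,0,0,0.5],[-1,0,0,0,0,0,0.5],[-1,0,0,0,0,0,0.5],[0,0,0,0,0,0,0.5]]

```text
time_s: 27.05
tool_pos: [0.6422, -0.0281, 0.0449]
tool_rot: [[-0.994, 0.112, -0.0], [0.112, 0.994, -0.0], [0.0, -0.0, -1.0]]
wrist_force: [-1.8, -0.4, -1.0]
gripper_width: 0.504
```

Request:
arm_command:
  moves:
    - [[-1,0,0,0,0,0,0.5],[-1,0,0,0,0,0,0.5],[-1,0,0,0,0,0,0.5],[0,0,0,0,0,0,0.5]]

```text
time_s: 27.45
tool_pos: [0.6429, -0.0281, 0.0448]
tool_rot: [[-0.994, 0.112, -0.006], [0.112, 0.994, -0.001], [0.005, -0.002, -1.0]]
wrist_force: [-7.9, 0.7, 4.4]
gripper_width: 0.499
```

Request:
arm_command:
  moves:
    - [[-1,0,0,0,0,0,0.5],[-1,0,0,0,0,0,0.5],[0,0,0,0,0,0,0.5]]

```text
time_s: 27.75
tool_pos: [0.643, -0.0281, 0.0448]
tool_rot: [[-0.994, 0.112, -0.01], [0.112, 0.994, -0.002], [0.009, -0.003, -1.0]]
wrist_force: [-12.4, -0.2, 8.2]
gripper_width: 0.5
```

Request:
arm_command:
  moves:
    - [[3,0,0,0,0,0,0.5],[8,0,0,0,0,0,0.5],[15,0,-10,0,0,0,0.5],[25,0,-25,0,0,0,0.5],[30,0,-30,0,0,0,0.5]]

```text
time_s: 28.25
tool_pos: [0.5668, -0.0194, 0.1102]
tool_rot: [[-0.994, 0.113, 0.001], [0.113, 0.994, 0.0], [-0.001, 0.001, -1.0]]
wrist_force: [0.5, -1.1, 1.1]
gripper_width: 0.502
```

Request:
arm_command:
  moves:
    - [[30,0,-40,0,0,0,0.5],[0,0,0,0,0,0,0.6],[0,0,0,0,0,0,0.6]]

```text
time_s: 28.55
tool_pos: [0.538, -0.0163, 0.1516]
tool_rot: [[-0.994, 0.113, 0.005], [0.113, 0.994, -0.002], [-0.005, -0.001, -1.0]]
wrist_force: [-0.1, -0.7, 0.5]
gripper_width: 0.578
```

```bash
python3 - <<'E'
from plan import *
f,s=grab("wrist"); print(s["time_s"],s["tool_pos"],s["q"])
P=cloud(f,np.ones((384,512),bool),s)
O=np.array([.7081,-.0357]);cx=np.array([np.cos(-.111),np.sin(-.111)]);cy=np.array([-cx[1],cx[0]])
C=np.c_[(P[:,:2]-O)@cx,(P[:,:2]-O)@cy,P[:,2]]
q=C[(abs(C[:,2]-.036)<.004)&(C[:,0]>-.14)&(C[:,0]<-.02)&(abs(C[:,1])<.044)]
print("tray",len(q),cv2.minAreaRect((q[:,:2]*1000).astype(np.float32)),np.percentile(q,[1,99],axis=0))
b=C[(C[:,2]<.0205)&(C[:,2]>-.01)&(abs(C[:,0]+.067)<.02)&(abs(C[:,1])<.035)]
if len(b): print("slot pts",len(b),np.percentile(b,[2,50,98],axis=0))
fl=C[(abs(C[:,2]-.022)<.003)&(C[:,0]<-.1)&(C[:,0]>-.33)&(abs(C[:,1])<.1)]; print("floor",np.percentile(fl,[1,50,99],axis=0))
cv2.imwrite("pics/w4.png",f["pixels"])
f,s=grab("side"); cv2.imwrite("pics/side3.png",cv2.resize(f["pixels"][130:280,230:400],None,fx=3.5,fy=3.5,interpolation=2))
E
```

```text
28.55 [ 0.538  -0.0163  0.1516] [ 0.5268  0.4459 -0.7363  1.9239  0.379   0.9088  1.0606]
tray 2059 ((-39.79465103149414, 1.1961326599121094), (32.97159194946289, 84.21728515625), 0.2848719656467438) [[-0.0556 -0.0402  0.0325]
 [-0.024   0.0425  0.0365]]
slot pts 55 [[-0.087  -0.0303  0.0194]
 [-0.0852  0.006   0.0202]
 [-0.0829  0.0335  0.0205]]
floor [[-0.2883 -0.0788  0.0196]
 [-0.213  -0.0002  0.0212]
 [-0.1044  0.0784  0.0228]]
```

View pics/side3.png

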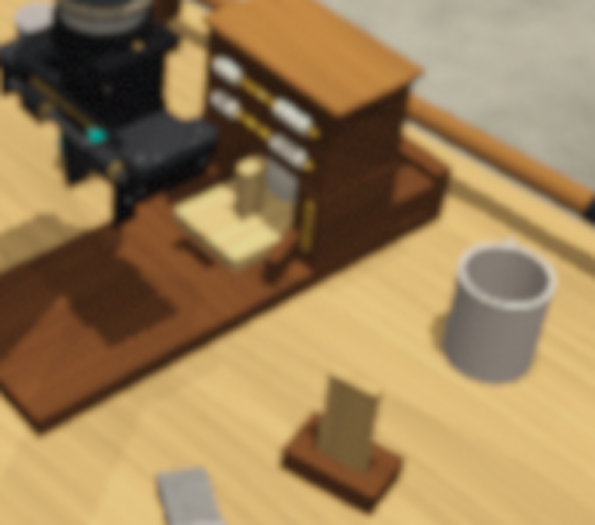

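The side view shows the tray under the bridge with its grip at (250,185), just in front of the beam, and the slot partly visible at about (190,250). I'll pull back for a wrist look at both the slot and the slat.

Request:
arm_command:
  moves:
    - [[25,5,-45,0,0,0,0.6],[25,5,-45,0,0,0,0.6],[25,5,-45,0,0,0,0.6],[25,5,-40,0,0,0,0.6],[5,0,0,0,0,0,0.6]]

```text
time_s: 29.15
tool_pos: [0.4388, 0.0167, 0.3247]
tool_rot: [[-0.994, 0.111, 0.008], [0.111, 0.994, -0.002], [-0.009, -0.001, -1.0]]
wrist_force: [1.0, -0.0, -0.2]
gripper_width: 0.599
```

Request:
arm_command:
  moves:
    - [[0,0,0,0,0,0,0.6],[0,0,0,0,0,0,0.6],[0,0,0,0,0,0,0.6]]

```text
time_s: 29.45
tool_pos: [0.4373, 0.0143, 0.3188]
tool_rot: [[-0.994, 0.113, -0.004], [0.113, 0.994, 0.001], [0.004, 0.001, -1.0]]
wrist_force: [-0.5, 0.5, 0.3]
gripper_width: 0.602
```

```bash
python3 - <<'E'
from plan import *
f,s=grab("wrist"); print(s["time_s"],s["tool_pos"],s["tool_rot"][:,2],s["q"])
np.savez("pics/w5",d=f["depth"]); cv2.imwrite("pics/w5.png",f["pixels"])
P=cloud(f,np.ones((384,512),bool),s)
O=np.array([.7081,-.0357]);cx=np.array([np.cos(-.111),np.sin(-.111)]);cy=np.array([-cx[1],cx[0]])
C=np.c_[(P[:,:2]-O)@cx,(P[:,:2]-O)@cy,P[:,2]]
b=C[(C[:,2]<.017)&(C[:,2]>-.01)&(abs(C[:,0]+.067)<.025)&(abs(C[:,1])<.04)]
if len(b): print("slot pts",len(b),np.percentile(b,[2,50,98],axis=0),cv2.minAreaRect((b[:,:2]*1000).astype(np.float32)))
q=C[(abs(C[:,2]-.036)<.004)&(C[:,0]>-.14)&(C[:,0]<-.02)&(abs(C[:,1])<.044)]
print("tray",len(q),np.percentile(q,[1,99],axis=0))
k=(abs(P[:,0]-.56)<.05)&(abs(P[:,1]+.264)<.06)
for z,n in((.106,"slat"),(.024,"block")):
    t=P[k&(abs(P[:,2]-z)<.005)]
    if len(t): print(n,len(t),cv2.minAreaRect((t[:,:2]*1000).astype(np.float32)),np.median(t,0))
uv=proj(f,[[*(O+cx*x+cy*y),.022] for x,y in((-.0755,-.0225),(-.0755,.0225),(-.0585,.0225),(-.0585,-.0225))],s); print(uv)
im=cv2.resize(f["pixels"],None,fx=4,fy=4,interpolation=2); cv2.polylines(im,[np.int32(uv*4+1.5)],True,(0,255,0),1)
c=(uv.mean(0)*4).astype(int); cv2.imwrite("pics/w5c.png",im[max(0,c[1]-250):c[1]+200,c[0]-350:c[0]+350])
E
```

```text
29.45 [0.4373 0.0143 0.3188] [-0.0036  0.0014 -1.    ] [ 0.7204  0.0647 -0.8707  1.9141  0.0512  1.1896  1.2891]
tray 509 [[-0.0413 -0.0404  0.0333]
 [-0.0202  0.0422  0.0368]]
block 339 ((545.9483642578125, -267.00225830078125), (23.207056045532227, 80.93115997314453), 8.974188804626465) [ 0.5409 -0.2509  0.023 ]
[[233.3132 274.8439]
 [259.5341 274.8056]
 [259.5379 283.3631]
 [233.5807 283.4005]]
```

View pics/w5c.png

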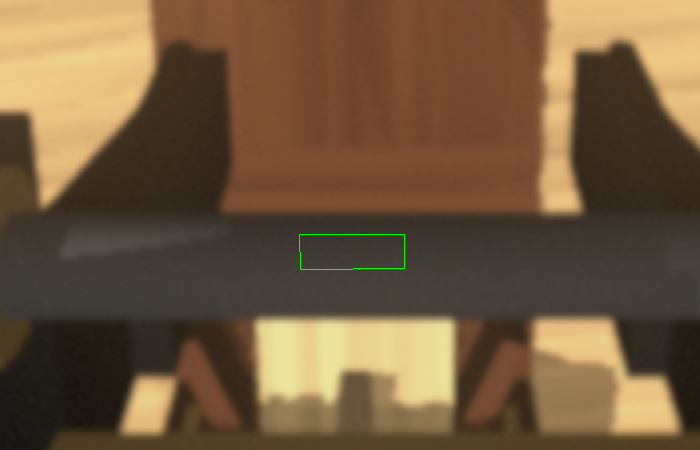

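The gripper's crossbar hides the slot here, at about (352,250) in the crop. Moving forward will bring the slot in above the bar.

Request:
arm_command:
  moves:
    - [[-20,-10,0,0,0,0,0.6],[-25,-15,0,0,0,0,0.6],[-25,-15,0,0,0,0,0.6],[-20,-10,0,0,0,0,0.6],[-5,0,0,0,0,0,0.6]]

```text
time_s: 30.0
tool_pos: [0.5276, -0.0478, 0.3184]
tool_rot: [[-0.993, 0.116, -0.003], [0.116, 0.993, 0.002], [0.003, 0.001, -1.0]]
wrist_force: [-0.1, -0.0, -0.4]
gripper_width: 0.599
```

Request:
arm_command:
  moves:
    - [[0,0,0,0,0,0,0.6],[0,0,0,0,0,0,0.6],[0,0,0,0,0,0,0.6]]

```text
time_s: 30.3
tool_pos: [0.5253, -0.0444, 0.3204]
tool_rot: [[-0.994, 0.111, -0.001], [0.111, 0.994, -0.001], [0.001, -0.001, -1.0]]
wrist_force: [-0.8, 0.2, -0.2]
gripper_width: 0.6
```

```bash
cat > sl.py <<'E'
from plan import *
f,s=grab("wrist"); print(s["time_s"],s["tool_pos"],s["tool_rot"][:,2],s["q"])
np.savez("pics/w6",d=f["depth"]); cv2.imwrite("pics/w6.png",f["pixels"])
P=cloud(f,np.ones((384,512),bool),s)
O=np.array([.7081,-.0357]);cx=np.array([np.cos(-.111),np.sin(-.111)]);cy=np.array([-cx[1],cx[0]])
C=np.c_[(P[:,:2]-O)@cx,(P[:,:2]-O)@cy,P[:,2]]
b=C[(C[:,2]<.017)&(C[:,2]>-.01)&(abs(C[:,0]+.067)<.025)&(abs(C[:,1])<.04)]
if len(b): print("slot pts",len(b),np.percentile(b,[2,50,98],axis=0),cv2.minAreaRect((b[:,:2]*1000).astype(np.float32)))
q=C[(abs(C[:,2]-.036)<.004)&(C[:,0]>-.14)&(C[:,0]<-.02)&(abs(C[:,1])<.044)]
print("tray",len(q),np.percentile(q,[1,99],axis=0))
k=(abs(P[:,0]-.56)<.05)&(abs(P[:,1]+.264)<.06)
for z,n in((.106,"slat"),(.024,"block")):
    t=P[k&(abs(P[:,2]-z)<.005)]
    if len(t): print(n,len(t),cv2.minAreaRect((t[:,:2]*1000).astype(np.float32)),np.median(t,0))
uv=proj(f,[[*(O+cx*x+cy*y),.022] for x,y in((-.0755,-.0225),(-.0755,.0225),(-.0585,.0225),(-.0585,-.0225))],s); print(uv)
im=cv2.resize(f["pixels"],None,fx=4,fy=4,interpolation=2); cv2.polylines(im,[np.int32(uv*4+1.5)],True,(0,255,0),1)
c=(uv.mean(0)*4).astype(int); cv2.imwrite("pics/w6c.png",im[max(0,c[1]-200):c[1]+200,max(0,c[0]-300):c[0]+300])
E
python3 sl.py
```

```text
30.3 [ 0.5253 -0.0444  0.3204] [-0.0009 -0.0008 -1.    ] [ 0.691   0.2545 -0.8249  1.74    0.198   1.2341  1.2758]
slot pts 241 [[-0.0683 -0.0222  0.0018]
 [-0.0605 -0.0001  0.0039]
 [-0.0584  0.022   0.0166]] ((-65.5900650024414, -0.023473739624023438), (15.287755012512207, 44.86168670654297), 1.2344647645950317)
tray 1012 [[-0.0558 -0.0402  0.0329]
 [-0.0208  0.04    0.0368]]
slat 268 ((560.349853515625, -264.16845703125), (12.327360153198242, 39.77381896972656), 11.246941566467285) [ 0.5597 -0.2634  0.105 ]
block 1076 ((559.95703125, -264.53857421875), (50.494873046875, 81.3797378540039), 10.31602668762207) [ 0.5523 -0.2532  0.0231]
[[261.968  223.218 ]
 [289.6431 223.2422]
 [289.3069 232.8087]
 [261.9241 232.7852]]
```

View pics/w6c.png

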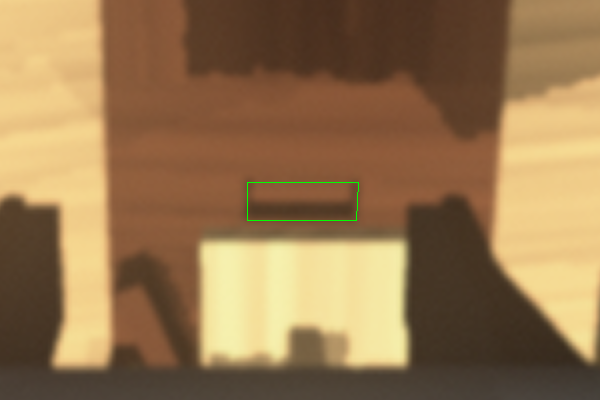

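The overlay falls right on the dark slot at about (302,212), and depth gives its centre at console y about 0 with the far edge at -58.4 mm. The slot model is confirmed, so I go for the slat at (0.5603,-0.2643), yaw about 10.7°.

```bash
python3 - <<'E'
from plan import *
R=down(np.pi+.187)
e=rows([.5603,-.2643,.19],R,g=.8); e=rows([.5603,-.2643,.071],R,g=.8,start=e,n=5)
E
```

```text
[[[-9.9, -35.7, 21.8, -0.0, -0.0, -0.05, 0.8], [-8.1, -36.2, 21.8, -0.0, -0.0, -0.05, 0.8], [-6.2, -36.5, 21.8, -0.0, -0.0, -0.05, 0.8], [-4.4, -36.8, 21.8, -0.0, -0.0, -0.049, 0.8], [-2.6, -36.9, 21.8, -0.001, -0.0, -0.05, 0.8]]]
[[[-0.8, -37.1, 21.8, 0.0, -0.001, -0.049, 0.8]]]
end [ 0.5603 -0.2643  0.19  ] err mm [-0.013   0.0275  0.0286]
[[[0.0, 0.0, 23.8, 0.0, 0.0, -0.0, 0.8], [0.0, 0.0, 23.8, 0.0, 0.0, -0.0, 0.8], [0.0, 0.0, 23.8, 0.0, 0.0, -0.0, 0.8], [0.0, 0.0, 23.8, 0.0, 0.0, -0.0, 0.8], [0.0, 0.0, 23.8, 0.0, 0.0, -0.0, 0.8]]]
end [ 0.5603 -0.2643  0.071 ] err mm [-0.0478  0.0207  0.0286]
```

Request:
arm_command:
  moves:
    - [[-10,-36,22,0,0,-0.05,0.8],[-8,-36,22,0,0,-0.05,0.8],[-6,-36.5,22,0,0,-0.05,0.8],[-4.5,-37,22,0,0,-0.05,0.8],[-2.5,-37,21,0,0,-0.05,0.8]]

```text
time_s: 30.85
tool_pos: [0.5545, -0.23, 0.2111]
tool_rot: [[-0.99, -0.139, -0.0], [-0.139, 0.99, -0.001], [0.0, -0.001, -1.0]]
wrist_force: [0.5, 0.6, -0.3]
gripper_width: 0.797
```

Request:
arm_command:
  moves:
    - [[-1,-37,21,0,0,-0.048,0.8],[0,0,0,0,0,0,0.8],[0,0,0,0,0,0,0.8],[0,0,0,0,0,0,0.8]]

```text
time_s: 31.25
tool_pos: [0.5612, -0.2636, 0.1915]
tool_rot: [[-0.983, -0.186, 0.001], [-0.186, 0.983, -0.0], [-0.001, -0.0, -1.0]]
wrist_force: [0.7, 0.3, 0.2]
gripper_width: 0.795
```

```bash
python3 - <<'E'
from plan import *
print(telemetry.sense()["q"])
R=down(np.pi+.187)
rows([.5603,-.2643,.071],R,g=.8,n=6)
E
```

```text
[ 0.8974  0.5308 -0.7394  1.6941  0.3989  1.0724  1.7904]
[[[0.2, -0.1, 20.1, -0.0, 0.0, 0.0, 0.8], [0.2, -0.1, 20.1, -0.0, 0.0, 0.0, 0.8], [0.2, -0.1, 20.1, -0.0, 0.0, 0.0, 0.8], [0.2, -0.0, 20.1, -0.0, 0.0, 0.0, 0.8], [0.2, -0.1, 20.1, -0.0, 0.0, 0.0, 0.8]]]
[[[0.1, -0.0, 20.0, -0.0, 0.001, 0.0, 0.8]]]
end [ 0.5603 -0.2643  0.071 ] err mm [-0.0154 -0.0462 -0.0377]
```

Request:
arm_command:
  moves:
    - [[0.2,-0.1,25,0,0,0,0.8],[0.2,-0.1,30,0,0,0,0.8],[0.2,-0.1,30,0,0,0,0.8],[0.2,-0.1,20,0,0,0,0.8],[0,0,10,0,0,0,0.8]]

```text
time_s: 31.75
tool_pos: [0.5597, -0.2641, 0.0749]
tool_rot: [[-0.982, -0.187, -0.002], [-0.187, 0.982, 0.0], [0.001, 0.0, -1.0]]
wrist_force: [-0.2, 0.3, -0.2]
gripper_width: 0.8
```

Request:
arm_command:
  moves:
    - [[0,0,5,0,0,0,0.8],[0,0,0,0,0,0,0.8],[0,0,0,0,0,0,0.8],[0,0,0,0,0,0,0.6],[0,0,0,0,0,0,0.4]]

```text
time_s: 32.25
tool_pos: [0.5604, -0.2662, 0.0713]
tool_rot: [[-0.983, -0.184, 0.001], [-0.184, 0.983, -0.001], [-0.001, -0.001, -1.0]]
wrist_force: [0.2, -0.7, 0.0]
gripper_width: 0.695
```

Request:
arm_command:
  moves:
    - [[0,0,0,0,0,0,0.35],[0,0,0,0,0,0,0.35],[0,0,0,0,0,0,0.35],[0,0,0,0,0,0,0.35]]
  squeeze: 15

```text
time_s: 32.65
tool_pos: [0.56, -0.266, 0.0706]
tool_rot: [[-0.983, -0.184, -0.001], [-0.184, 0.983, -0.001], [0.001, -0.0, -1.0]]
wrist_force: [-0.3, -0.6, 0.6]
gripper_width: 0.456
```

```bash
python3 - <<'E'
from plan import *
R=down(np.pi+.185); S=down(np.pi-.111); s=telemetry.sense()
e=rows([.56,-.266,.20],R,g=.35); e=rows([.6415,-.0283,.20],S,g=.35,start=e); e=rows([.6415,-.0283,.10],S,g=.35,start=e)
E
```

```text
[[[0.0, -0.0, -43.1, -0.0, -0.0, 0.0, 0.35], [0.0, -0.0, -43.2, -0.0, -0.0, 0.0, 0.35], [0.1, -0.0, -43.1, -0.0, -0.001, 0.0, 0.35]]]
end [ 0.56  -0.266  0.2  ] err mm [ 0.0336 -0.0356  0.0429]
[[[-20.7, 36.4, -0.0, -0.0, 0.0, 0.049, 0.35], [-18.8, 37.4, -0.0, -0.0, 0.0, 0.049, 0.35], [-17.0, 38.3, -0.0, -0.0, 0.0, 0.05, 0.35], [-15.1, 39.1, -0.0, -0.0, 0.0, 0.049, 0.35], [-13.1, 39.8, -0.0, -0.0, 0.0, 0.05, 0.35]]]
[[[-11.1, 40.3, -0.1, -0.0, 0.0, 0.049, 0.35]]]
end [ 0.6415 -0.0283  0.2   ] err mm [-0.0116  0.013  -0.0167]
[[[0.0, 0.0, 33.3, -0.0, 0.0, 0.0, 0.35], [0.0, 0.0, 33.4, -0.0, 0.0, 0.0, 0.35], [0.1, 0.0, 33.3, -0.0, 0.001, 0.0, 0.35]]]
end [ 0.6415 -0.0283  0.1   ] err mm [ 0.0405  0.0352 -0.0166]
```

Request:
arm_command:
  moves:
    - [[0,0,-25,0,0,0,0.35],[0,0,-35,0,0,0,0.35],[0,0,-40,0,0,0,0.35],[0,0,-29,0,0,0,0.35],[-10,18,0,0,0,0.025,0.35]]

```text
time_s: 33.15
tool_pos: [0.5683, -0.2501, 0.2039]
tool_rot: [[-0.988, -0.153, 0.006], [-0.153, 0.988, -0.006], [-0.005, -0.006, -1.0]]
wrist_force: [1.0, 0.7, -0.7]
gripper_width: 0.458
```

Request:
arm_command:
  moves:
    - [[-20,37,0,0,0,0.05,0.35],[-18,37,0,0,0,0.05,0.35],[-16,38,0,0,0,0.05,0.35],[-14,39,0,0,0,0.05,0.35],[-12,40,0,0,0,0.05,0.35]]

```text
time_s: 33.65
tool_pos: [0.6353, -0.0489, 0.1992]
tool_rot: [[-0.996, 0.092, -0.001], [0.092, 0.996, -0.001], [0.001, -0.001, -1.0]]
wrist_force: [0.5, 0.1, -0.6]
gripper_width: 0.464
```

Request:
arm_command:
  moves:
    - [[-6,21,0,0,0,0.021,0.35],[0,0,0,0,0,0,0.35],[0,0,0,0,0,0,0.35],[0,0,0,0,0,0,0.35]]

```text
time_s: 34.05
tool_pos: [0.6426, -0.0321, 0.1989]
tool_rot: [[-0.994, 0.113, -0.001], [0.113, 0.994, -0.002], [0.001, -0.002, -1.0]]
wrist_force: [-0.1, -1.1, 0.2]
gripper_width: 0.458
```

```bash
python3 - <<'E'
from plan import *
f,s=grab("wrist"); print(s["time_s"],s["tool_pos"],s["tool_rot"],s["gripper_width"],s["q"]); cv2.imwrite("pics/w7.png",f["pixels"])
P=cloud(f,np.ones((384,512),bool),s); T=(P-s["tool_pos"])@np.array(s["tool_rot"])*1000
t=T[(abs(T[:,0])<20)&(abs(T[:,1])<19)&(T[:,2]>-45)&(T[:,2]<75)]
print(len(t),np.percentile(t,[1,50,99],axis=0))
for lo in range(-45,75,15):
    q=t[(t[:,2]>=lo)&(t[:,2]<lo+15)]
    if len(q)>20: print(lo,len(q),np.percentile(q,[5,50,95],axis=0).round(1).tolist())
rows([.6415,-.0283,.10],down(np.pi-.111),g=.35,n=4)
E
```

```text
34.05 [ 0.6426 -0.0321  0.1989] [[-0.9936  0.1127 -0.0015]
 [ 0.1127  0.9936 -0.0017]
 [ 0.0013 -0.0019 -1.    ]] 0.45791646596120084 [ 0.4603  0.5475 -0.6881  1.6297  0.3808  1.1041  1.1274]
5165 [[ -5.8087 -18.8108 -35.4765]
 [  5.2901   0.0276  -1.6018]
 [  6.2014  18.6074  61.8207]]
-45 1280 [[-5.7, -16.8, -35.4], [-2.0, 0.3, -34.6], [1.4, 17.1, -33.7]]
-30 328 [[5.0, -17.9, -18.9], [5.5, -0.2, -17.1], [6.1, 17.1, -15.2]]
-15 1076 [[4.9, -17.1, -14.3], [5.4, 0.2, -7.9], [6.0, 16.9, -0.9]]
0 829 [[4.9, -17.8, 0.5], [5.4, -0.4, 7.0], [6.0, 17.1, 14.0]]
15 643 [[4.9, -17.2, 15.6], [5.4, 0.0, 21.8], [5.9, 17.0, 29.0]]
30 506 [[5.0, -16.6, 30.6], [5.4, 0.0, 37.1], [5.8, 17.0, 44.1]]
45 408 [[4.9, -16.7, 45.7], [5.4, -0.0, 52.3], [5.8, 17.2, 59.0]]
60 95 [[5.0, -16.4, 60.2], [5.4, 0.6, 62.0], [5.7, 16.5, 63.8]]
[[[0.3, 1.0, 24.7, -0.0, -0.0, -0.001, 0.35], [0.4, 1.0, 24.8, -0.001, -0.0, -0.0, 0.35], [0.3, 1.0, 24.7, -0.0, -0.001, -0.001, 0.35], [0.4, 0.9, 24.8, -0.001, -0.0, -0.0, 0.35]]]
end [ 0.6415 -0.0283  0.1   ] err mm [-0.0177  0.0063  0.0198]
```

Request:
arm_command:
  moves:
    - [[0.5,1,20,0,0,0,0.35],[0.5,1,28,0,0,0,0.35],[0.5,1,28,0,0,0,0.35],[0.5,1,17,0,0,0,0.35],[0,0,5,0,0,0,0.35]]

```text
time_s: 34.6
tool_pos: [0.64, -0.0271, 0.0992]
tool_rot: [[-0.994, 0.112, -0.004], [0.112, 0.994, -0.001], [0.004, -0.001, -1.0]]
wrist_force: [-0.7, -0.3, -0.4]
gripper_width: 0.457
```

Request:
arm_command:
  moves:
    - [[0,0,0,0,0,0,0.35],[0,0,0,0,0,0,0.35],[0,0,0,0,0,0,0.35]]

```text
time_s: 34.9
tool_pos: [0.6423, -0.0258, 0.1028]
tool_rot: [[-0.994, 0.111, 0.002], [0.111, 0.994, -0.0], [-0.002, -0.0, -1.0]]
wrist_force: [0.8, -0.2, -0.2]
gripper_width: 0.46
```

```bash
python3 con.py -.0676 .0686 0 5 .35; python3 -c "
from h import *;print(telemetry.sense()['tool_rot'])"
```

```text
[ 0.6423 -0.0258  0.1028] 0.4602275094580643 [ 0.7813 -0.2308 -0.1542]
console xy -0.06649751133392451 0.0025778122353325716
[[[0.2, -0.5, 6.8, -0.0, 0.0, 0.0, 0.35], [0.2, -0.5, 6.8, -0.0, 0.001, 0.0, 0.35], [0.3, -0.5, 6.9, -0.0, 0.0, 0.0, 0.35], [0.2, -0.5, 6.8, -0.0, 0.001, 0.0, 0.35], [0.2, -0.6, 6.9, -0.0, 0.0, 0.0, 0.35]]]
end [ 0.641  -0.0282  0.0686] err mm [-0.0423  0.0354  0.003 ]
[[-9.93858717e-01  1.10637909e-01  2.02568316e-03]
 [ 1.10637184e-01  9.93860753e-01 -4.66920798e-04]
 [-2.06490613e-03 -2.39937424e-04 -9.99997839e-01]]
```

Request:
arm_command:
  moves:
    - [[0.5,-1.3,4,0,0,0,0.35],[0.5,-1.3,4,0,0,0,0.35],[0,0,0,0,0,0,0.35],[0,0,0,0,0,0,0.35],[0,0,0,0,0,0,0.35]]

```text
time_s: 35.4
tool_pos: [0.6401, -0.0282, 0.0934]
tool_rot: [[-0.994, 0.11, -0.0], [0.11, 0.994, -0.0], [0.0, -0.0, -1.0]]
wrist_force: [-0.0, 0.6, -0.7]
gripper_width: 0.458
```

```bash
python3 con.py -.0676 .0686 0 5 .35
```

```text
[ 0.6401 -0.0282  0.0934] 0.4575160098909912 [-0.0044  0.5576 -0.682 ]
console xy -0.0683764276814222 -0.00011240481345436228
[[[-0.2, 0.0, 5.0, -0.0, -0.0, 0.0, 0.35], [-0.1, 0.0, 5.0, -0.0, -0.0, 0.0, 0.35], [-0.2, 0.0, 4.9, -0.0, -0.0, 0.0, 0.35], [-0.1, 0.1, 5.0, -0.0, -0.0, 0.0, 0.35], [-0.2, 0.0, 4.9, -0.0, -0.0, 0.0, 0.35]]]
end [ 0.6409 -0.0282  0.0686] err mm [-0.0129  0.0232 -0.0293]
```

Request:
arm_command:
  moves:
    - [[-0.5,0,3,0,0,0,0.35],[0,0,3,0,0,0,0.35],[0,0,3,0,0,0,0.35],[0,0,3,0,0,0,0.35],[0,0,3,0,0,0,0.35]]

```text
time_s: 35.9
tool_pos: [0.6404, -0.0284, 0.0779]
tool_rot: [[-0.994, 0.11, -0.001], [0.11, 0.994, -0.0], [0.001, -0.0, -1.0]]
wrist_force: [0.3, -0.3, -0.9]
gripper_width: 0.458
```

Request:
arm_command:
  moves:
    - [[0,0,3,0,0,0,0.35],[0,0,3,0,0,0,0.35],[0,0,2,0,0,0,0.35],[0,0,0,0,0,0,0.35],[0,0,0,0,0,0,0.35]]

```text
time_s: 36.4
tool_pos: [0.6406, -0.0284, 0.0704]
tool_rot: [[-0.994, 0.11, -0.0], [0.11, 0.994, -0.0], [0.0, -0.0, -1.0]]
wrist_force: [-0.3, 0.5, -1.2]
gripper_width: 0.456
```

Request:
arm_command:
  moves:
    - [[0,0,1.5,0,0,0,0.35],[0,0,0.5,0,0,0,0.35],[0,0,0,0,0,0,0.5],[0,0,0,0,0,0,0.6],[0,0,0,0,0,0,0.7]]

```text
time_s: 36.9
tool_pos: [0.6406, -0.0284, 0.0684]
tool_rot: [[-0.994, 0.11, -0.0], [0.11, 0.994, -0.0], [0.0, -0.0, -1.0]]
wrist_force: [-0.4, 0.7, -0.1]
gripper_width: 0.605
```

Request:
arm_command:
  moves:
    - [[0,0,0,0,0,0,0.7],[0,0,-10,0,0,0,0.7],[0,0,-30,0,0,0,0.7],[0,0,-40,0,0,0,0.7],[0,0,-40,0,0,0,0.7]]

```text
time_s: 37.4
tool_pos: [0.6403, -0.0282, 0.1901]
tool_rot: [[-0.994, 0.11, -0.001], [0.11, 0.994, -0.0], [0.001, -0.0, -1.0]]
wrist_force: [0.6, -0.2, -0.0]
gripper_width: 0.7
```

Request:
arm_command:
  moves:
    - [[30,0,-20,0,0,0,0.7],[40,0,-20,0,0,0,0.7],[30,0,-20,0,0,0,0.7],[0,0,0,0,0,0,0.7],[0,0,0,0,0,0,0.7]]

```text
time_s: 37.9
tool_pos: [0.5416, -0.0174, 0.2496]
tool_rot: [[-0.994, 0.111, 0.002], [0.111, 0.994, -0.002], [-0.002, -0.001, -1.0]]
wrist_force: [0.5, -0.7, -0.7]
gripper_width: 0.701
```

```bash
python3 - <<'E'
from plan import *
O=np.array([.7081,-.0357]);cx=np.array([np.cos(-.111),np.sin(-.111)]);cy=np.array([-cx[1],cx[0]])
for n in("wrist","side"):
    f,s=grab(n); P=cloud(f,np.ones((384,512),bool),s)
    C=np.c_[(P[:,:2]-O)@cx,(P[:,:2]-O)@cy,P[:,2]]
    q=C[(C[:,0]>-.085)&(C[:,0]<-.050)&(abs(C[:,1])<.035)&(C[:,2]>.045)&(C[:,2]<.13)]
    print(n,s["time_s"],len(q),np.percentile(q,[1,50,99],axis=0) if len(q) else "")
    t=q[q[:,2]>.098]
    if len(t)>10: print(" top",cv2.minAreaRect((t[:,:2]*1000).astype(np.float32)),np.median(t[:,2]))
    d=P[(abs(P[:,0]-.3673)<.035)&(abs(P[:,1]-.271)<.035)&(P[:,2]>.018)&(P[:,2]<.05)]
    if len(d): print(" chalk",len(d),np.median(d,0))
cv2.imwrite("pics/side4.png",cv2.resize(f["pixels"][110:290,130:400],None,fx=2.9,fy=2.9,interpolation=2))
E
```

```text
wrist 37.9 878 [[-0.0743 -0.0184  0.0454]
 [-0.0734  0.0012  0.0808]
 [-0.0704  0.0204  0.104 ]]
 top ((-72.12447357177734, 1.153900146484375), (38.69127655029297, 4.915059566497803), 88.80590057373047) 0.10228233815643448
 chalk 21 [0.3804 0.2714 0.0197]
side 37.95 199 [[-0.0779 -0.0217  0.0458]
 [-0.074  -0.005   0.0795]
 [-0.0643  0.0204  0.1046]]
 top ((-70.53169250488281, 0.10657501220703125), (13.230396270751953, 40.15654754638672), 3.3379852771759033) 0.10136181392686161
 chalk 54 [0.3663 0.267  0.0257]
```

View pics/side4.png

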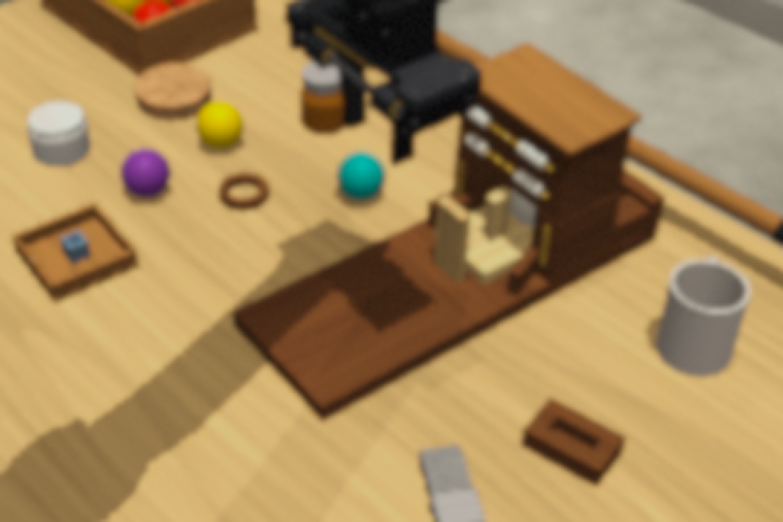

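The side view shows the slat upright in the slot at (452,240), the tray under the bridge behind it, the chalk in the dish at (75,247) and the other things in place.

```bash
python3 -c "
from rig import job; print(job.hand_in())"
```

```text
the job is handed in; nothing more can be done
None
```

The job is done and handed in at about 38 s of the 72 s allowed; the hand-in reports no verdict.

What I did:
- **Chalk:** I lifted it out of the front cup and laid it in the dish.
- **Ball:** I set the ball from the ring into the front cup.
- **Tray:** I gripped it upright and slid it into the gap. The leaned-back grip was not possible, because a wrist joint reached its range limit at about 26°. Instead I pushed the tray home with the open fingers against its near end.
- **Slat:** I moved it from its block, stood it in the console's slot and let it go.

What the last checks showed:
- **Chalk:** The side camera and the last picture show it on the dish floor, near the middle. The wrist camera's last chalk reading was about 14 mm away but rested on only 21 points at the edge of its view, so I discounted it.
- **Tray:** It stopped moving while the push force rose to 12 N. Its near end measured at console x of about -56 mm against -55 mm expected, square to the console.
- **Slat:** It stands upright, its top at about 102 to 103 mm (104 expected), so its foot is on or near the bottom. The wrist camera puts it within about 1 mm of the slot centre. The side camera's reading differs by about 3 mm, which matches the offset between the two cameras seen earlier.
- **Balls:** Both were confirmed seated before the slide (equal heights, 62 mm apart). I did not measure them again under the bridge.
- **Bystanders:** Those in the last picture look undisturbed, but I did not measure them. The dominoes box and part of the brush were outside it.

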